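# Balance-test spare trolley wheels on a knife edge and sort them

### The arm

A 6-joint arm with a two-finger parallel gripper is mounted at the origin on the work surface. World frame = base frame: x ahead of the robot, y to its left, z up, the work surface at z = 0. Lengths are in m, angles in rad, forces in N, time in s.
With the tool pointing down it reaches from about 0.375 to 0.9 m from the base axis. Payload 3.1 kg.
Tool frame: the origin (TCP) lies on the centre line of the jaws, within the pads' length; the fingertips stand 25 mm ahead of it and the grasp point (between the pads) lies 6 mm ahead of it; x points along the fingers, y is the direction in which the jaws open and shut, and the axes are right-handed (so a half turn about x gives the same grasp; the last joint's range is limited). The gripper opens to 87 mm and grips with 3 to 60 N. Pads are 19 mm wide; open, the fingers measure 117 mm over their backs; the gripper's body (75 mm by 190 mm) begins 51 mm behind the grasp point.
Start: joints at [0.947, 0.527, 1.433, -0, 1.181, -0.178], TCP at [0.269, 0.564, 0.248] pointing down, gripper open.
Joint ranges: [-3.08, 3.08], [-0.75, 2.2], [0.22, 2.44], [-1.43, 4.57], [0, 2.65], [-2.85, 2.85]. Speed limits (rad/s): [2.79, 2.79, 3.14, 3.14, 3.14, 3.14].

### API

Orientations are given as a unit quaternion [x, y, z, w].
In Python, from rig import robot gives the robot as it stands. The module is installed in compiled form; this text tells all that it offers.
- The arm moves only by the tool move_arm, never from a script. Its argument "commands" is a list of rows, each a list of 5 numbers: the gripper's target within -1 to 1 (shut at 1, half-way at 0, fully open at -1), then the shift along the tool's x, y, z in mm, then the turn about the tool's x in degrees. A call has 1 to 8 rows; each row is the pose to reach, as a shift and turn from the pose commanded when the call began, along the tool's axes at that moment; what a row does not reach only later rows make up. A row lasts 1/12 s, in which the tool goes at most 41.7 mm and 7.16 degrees, less where a joint would pass 70% of its speed; a pose out of reach is approached as far as the arm can. A call with a gripper value outside its range is refused whole. The fingers move at their own pace and stop on an object; "newtons" is the grip in N (left out, the last holds). Time passes only in rows, so rows that repeat a pose let the fingers close. It gives the time, the measured TCP pose, the force and the opening at its end, in the units of the state.
- robot.get_obs(): the state, without advancing time (a new reading comes with each control period).
- robot.camera(name): name is "scene" or "top" or "wrist"; returns a dict with "image" (384x512x3 uint8, red, green, blue), "fx", "fy", "cx", "cy" (pixels), "xyz" and "rotation" of the camera in the world; the wrist camera has in their place "tool_from_camera" (4x4, takes a point from camera to tool coordinates, whose origin is the TCP and whose axes are the tool frame's). Camera axes: x right, y down, z forward; pixel columns grow to the right and rows downward; lengths in m; the calibration is good to about 2 mm. A picture is of the moment at which its call begins: read the wrist's pose just before it. There is no depth.
- robot.hand_in(): hands the job in, once; it reports no verdict.
Trained networks look in a picture, given as the dict that the camera call returned (one of the last four; its "shot" number tells which), for a name from the list of things; names that differ only in an ending like _2 or _b are one class to them, and where a whole thing is asked for, a point or a joint stands for the part that bears it (a point fixed in the world has none). Each returns a list of dicts, best first, with "p" (0 to 1); they miss things now and then, are a little off and sometimes report something else, mostly with a low value. They report only what shows in the picture. A call takes as long as a camera call. They do not tell look-alikes from the thing itself.
- robot.regions_of(picture, name): "pixels" (384x512 bool, what is visible of it) and "bbox" ([left, top, right, bottom] in pixels, round what is visible of it).
The state is a dict: "time": time; "q": joint angles; "joint_velocities": joint speeds; "joint_torque": joint torques, N m; "position": TCP position; "tool_rot": TCP orientation; "ft_force": force on the tool from outside, world axes, zero at the start; "moment": the same for the moment, N m; "grip_width": finger opening in m.
Only numpy, scipy, OpenCV 4.12 (cv2) and the standard library are available. Lean on these libraries where they do the work, as an engineer would, in place of code of your own. Each camera call takes 0.05 s, during which the arm holds its last target.

### The job

Check the spare trolley wheels lying on the bench (three or four) for balance, one at a time from the largest to the smallest: lay each flat across the middle of the raised balance edge with its two studs on either side of the edge, let go of it and draw back, and see whether it stays level or tips. Lay every wheel that tips in the reject tray, and thread those that stay level onto the upright post, each fully home, larger ones below smaller. Leave the carry case, torch, carton and any padlock where they are.

Things in the scene. Friction and masses are not known exactly. Their poses are not given: they have to be found in the camera images.
- wheel100a: aluminium trolley wheel, black tyre, hub up: disc 100 mm across, 10 thick; round hub 40 across rises to 22 above the underside; bore 24 right through; 360 g. Two studs 10 across, 5 proud of the disc, 42 from the centre on its x axis. Origin: centre of underside; z up. At most one wheel of this size: 100a and 100b look alike, the other is None; the letter tells nothing of its balance
- wheel100b: aluminium trolley wheel, black tyre, hub up: disc 100 mm across, 10 thick; round hub 40 across rises to 22 above the underside; bore 24 right through; 360 g. Two studs 10 across, 5 proud of the disc, 42 from the centre on its x axis. Origin: centre of underside; z up. At most one wheel of this size: 100a and 100b look alike, the other is None; the letter tells nothing of its balance
- wheel90a: aluminium trolley wheel, black tyre, hub up: disc 90 mm across, 10 thick; round hub 40 across rises to 22 above the underside; bore 24 right through; 320 g. Two studs 10 across, 5 proud of the disc, 37 from the centre on its x axis. Origin: centre of underside; z up. At most one wheel of this size: 90a and 90b look alike, the other is None; the letter tells nothing of its balance
- wheel90b: aluminium trolley wheel, black tyre, hub up: disc 90 mm across, 10 thick; round hub 40 across rises to 22 above the underside; bore 24 right through; 320 g. Two studs 10 across, 5 proud of the disc, 37 from the centre on its x axis. Origin: centre of underside; z up. At most one wheel of this size: 90a and 90b look alike, the other is None; the letter tells nothing of its balance
- wheel80a: aluminium trolley wheel, black tyre, hub up: disc 80 mm across, 10 thick; round hub 40 across rises to 22 above the underside; bore 24 right through; 280 g. Two studs 10 across, 5 proud of the disc, 32 from the centre on its x axis. Origin: centre of underside; z up. At most one wheel of this size: 80a and 80b look alike, the other is None; the letter tells nothing of its balance
- wheel80b: aluminium trolley wheel, black tyre, hub up: disc 80 mm across, 10 thick; round hub 40 across rises to 22 above the underside; bore 24 right through; 280 g. Two studs 10 across, 5 proud of the disc, 32 from the centre on its x axis. Origin: centre of underside; z up. At most one wheel of this size: 80a and 80b look alike, the other is None; the letter tells nothing of its balance
- wheel70a: aluminium trolley wheel, black tyre, hub up: disc 70 mm across, 10 thick; round hub 40 across rises to 22 above the underside; bore 24 right through; 250 g. Two studs 10 across, 5 proud of the disc, 27 from the centre on its x axis. Origin: centre of underside; z up. At most one wheel of this size: 70a and 70b look alike, the other is None; the letter tells nothing of its balance
- wheel70b: aluminium trolley wheel, black tyre, hub up: disc 70 mm across, 10 thick; round hub 40 across rises to 22 above the underside; bore 24 right through; 250 g. Two studs 10 across, 5 proud of the disc, 27 from the centre on its x axis. Origin: centre of underside; z up. At most one wheel of this size: 70a and 70b look alike, the other is None; the letter tells nothing of its balance
- edge: fixed balance edge: base plate 150 (x) x 130 x 4 mm, steel ridge 110 long (along y), 12 wide, flat top 14 above the bench. Origin: underside centre, below the ridge's middle. A balanced wheel stays level if centred within 5 mm of the ridge's middle line; a faulty one has its mass 13 mm off centre towards one stud and, studs across the ridge (along x), tips 12 to 22 degrees, leaning on the ridge
- stand: fixed post stand: dark round foot 110 mm across, 8 thick, with an upright steel post 18 in diameter in its middle; the post's top, tapered over its last 8 mm, is 86 above the bench. Origin: underside centre, on the post's axis. A wheel fully home rests on the foot, or on the hub of the wheel below (22 mm a wheel)
- tray: the reject tray, fixed: an open square grey tray, 215 mm outside, 205 mm inside, 28 mm high, floor 5 mm thick; origin: centre of the underside, x and y along its sides. Four wheels fit side by side, one to each quarter
- padlock: a bystander: big padlock lying flat, brass body 60 x 55 x 24 mm, steel shackle towards its x; origin: under the body's middle. Present only when there is no 70 mm wheel
- case: a bystander: small white carry case with green lid, 74 x 124 x 62 mm; origin: centre of the underside
- torch: a bystander: black torch lying flat, about 143 mm long, 40 mm wide, 28 mm high, lens towards its x; origin: under its middle
- carton: a bystander: plain cardboard carton 110 x 150 x 60 mm; origin: centre of the underside
Things that resemble listed ones, but are neither listed nor needed, are in the scene too. What is shaped like the wheel80a but blue is not meant.

How it is judged:
By the outcome, as a careful person would: the job done as asked, in the order asked, and still so for the second after the job is handed in, with the robot touching nothing.
Of wheel100a, wheel100b only 1 to 1 are there at a start; the rules pass over those that are not, and their reading is None.
Of wheel90a, wheel90b only 1 to 1 are there at a start; the rules pass over those that are not, and their reading is None.
Of wheel80a, wheel80b only 1 to 1 are there at a start; the rules pass over those that are not, and their reading is None.
Of wheel70a, wheel70b, padlock only 1 to 1 are there at a start; the rules pass over those that are not, and their reading is None.
At some moment in a run one of wheel100a, wheel100b, wheel90a, wheel90b, wheel80a, wheel80b, wheel70a, wheel70b may be knocked a few centimetres aside while the robot is not near it.
It also fails if it takes over 210 s, if anything falls off the work surface, if the arm or the gripper's body presses on something with over 40 N, if the wrist force passes 120 N, or if a joint passes its speed limit or range.

## Working session

There is one attempt and no reset: what is moved stays moved. The work goes in short steps, Python scripts to look and compute and a tool call to move; the robot and the scene stay as the last step left them, time stands still between calls to the robot, and variables do not carry over. Pictures are saved under pics/ and viewed, and the job is handed in when it is done.

Besides the shell and the picture viewer there is one more tool, called after "Emit:" by a JSON object that holds its "name" and its "arguments". move_arm: Moves the arm, as the interface text tells. Its arguments: {"type":"object","properties":{"commands":{"type":"array","items":{"type":"array","items":{"type":"number"}}},"newtons":{"type":"number"}},"required":["commands"]}

```bash
mkdir -p pics
python3 - <<'E'
from rig import robot
import cv2
o=robot.get_obs();print({k:(v if not hasattr(v,'round') else v) for k,v in o.items()})
for n in("scene","top","wrist"):
    c=robot.camera(n);cv2.imwrite(f"pics/{n}0.png",c["image"][:,:,::-1]);print({k:v for k,v in c.items() if k!="image"})
E
```

```text
{'time': 0.0, 'q': array([ 9.46491596e-01,  5.28476736e-01,  1.43387454e+00, -1.04414999e-06,
        1.18135203e+00, -1.78471624e-01]), 'joint_velocities': array([ 0.00068507, -0.00057856,  0.00121359, -0.00144753,  0.0005552 ,
       -0.00014217]), 'joint_torque': array([ 2.59066073e-04, -4.40037024e+01, -1.76590776e+01,  6.32920861e-02,
        5.82050357e-02, -1.72877708e-04]), 'position': array([0.26907534, 0.56338846, 0.24657389]), 'tool_rot': array([ 0.15563632,  0.68990159, -0.15701042,  0.68931912]), 'ft_force': array([0.01337115, 0.06470383, 0.40360832]), 'moment': array([ 0.04691515, -0.02953266,  0.00653698]), 'grip_width': 0.08677682954610512}
{'fx': 433.5041346696957, 'fy': 433.5041346696957, 'cx': 258.99102831250786, 'cy': 201.03278857014809, 'xyz': array([ 1.16119408, -0.38693678,  0.89529905]), 'rotation': array([ 0.84013839,  0.40421357, -0.16367461, -0.32247401]), 'shot': 1}
{'fx': 367.6959111405163, 'fy': 367.6959111405163, 'cx': 256.5338042867251, 'cy': 196.50387722791177, 'xyz': array([0.34607971, 0.09264684, 1.06396758]), 'rotation': array([ 0.71416931, -0.69481894,  0.06092533, -0.05896556]), 'shot': 2}
{'fx': 339.7340304869989, 'fy': 339.7340304869989, 'cx': 256.3047328848467, 'cy': 195.78215090968948, 'tool_from_camera': array([[ 2.08261275e-04, -2.70620902e-01,  9.62685974e-01,
        -1.37642527e-01],
       [ 9.99999962e-01, -1.17993286e-04, -2.49502665e-04,
        -7.95341134e-04],
       [ 1.81111118e-04,  9.62685989e-01,  2.70620867e-01,
        -7.34738447e-02],
       [ 0.00000000e+00,  0.00000000e+00,  0.00000000e+00,
         1.00000000e+00]]), 'shot': 3}
```

View pics/scene0.png

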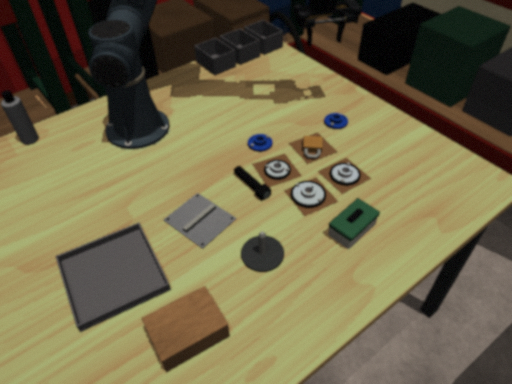

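View pics/top0.png

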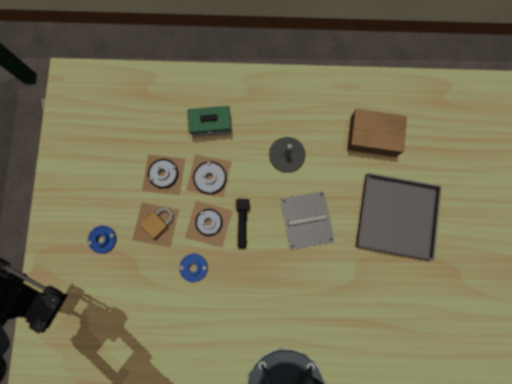

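View pics/wrist0.png

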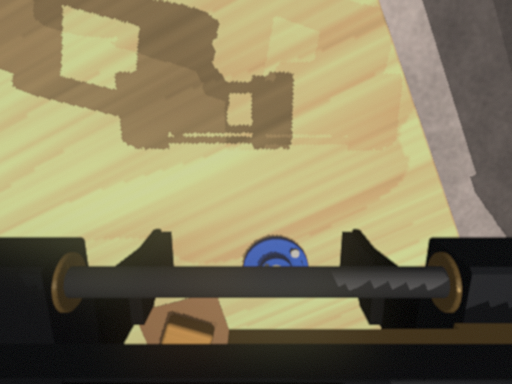

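Three white wheels, padlock instead of the 70; blue ones are decoys. I'll measure them from the top and scene cameras.

```bash
cat > h.py <<'E'
from rig import robot
import numpy as np, cv2
from scipy.spatial.transform import Rotation as R
def pose(c,obs=None):
    if "xyz" in c: return R.from_quat(c["rotation"]).as_matrix(), np.array(c["xyz"])
    T=np.eye(4);T[:3,:3]=R.from_quat(obs["tool_rot"]).as_matrix();T[:3,3]=obs["position"]
    M=T@c["tool_from_camera"];return M[:3,:3],M[:3,3]
def ray(c,uv,z,obs=None):
    Rm,t=pose(c,obs);uv=np.atleast_2d(uv)
    d=np.c_[(uv[:,0]-c["cx"])/c["fx"],(uv[:,1]-c["cy"])/c["fy"],np.ones(len(uv))]@Rm.T
    return t+d*((z-t[2])/d[:,2])[:,None]
def proj(c,P,obs=None):
    Rm,t=pose(c,obs);p=(np.atleast_2d(P)-t)@Rm
    return np.c_[p[:,0]/p[:,2]*c["fx"]+c["cx"],p[:,1]/p[:,2]*c["fy"]+c["cy"]]
def snap(n,f=None,crop=None,k=1):
    o=robot.get_obs();c=robot.camera(n)
    if f:
        im=c["image"][:,:,::-1]
        if crop: im=im[crop[1]:crop[3],crop[0]:crop[2]]
        cv2.imwrite("pics/"+f,cv2.resize(im,None,fx=k,fy=k,interpolation=cv2.INTER_CUBIC))
    return c,o
def cen(m):
    ys,xs=np.nonzero(m);return xs.mean(),ys.mean(),len(xs)
E
python3 - <<'E'
from h import *
o=robot.get_obs();print(R.from_quat(o["tool_rot"]).as_matrix().round(4))
H={"wheel100a":.01,"wheel90a":.01,"wheel80a":.01,"wheel70a":.01,"edge":.004,"stand":.008,"tray":.028,"padlock":.024,"case":.062,"torch":.02,"carton":.06}
for cn in("top","scene"):
    c,_=snap(cn,cn+"z.png",*( [(130,90,390,270),3] if cn=="top" else [(160,110,400,290),3]))
    for n,z in H.items():
        for r in robot.regions_of(c,n)[:6]:
            x,y,a=cen(r["pixels"]);print(cn,n,round(r["p"],2),round(x,1),round(y,1),a,np.round(r["bbox"]),ray(c,(x,y),z)[0].round(4))
E
```

```text
[[-1.000e-03  4.312e-01  9.023e-01]
 [-1.400e-03  9.023e-01 -4.312e-01]
 [-1.000e+00 -1.600e-03 -3.000e-04]]
top wheel100a 0.85 209.3 177.1 876 [194. 160. 226. 194.] [0.5805 0.2323 0.01  ]
top wheel80a 0.97 101.7 238.6 607 [ 86. 226. 117. 252.] [0.3929 0.5295 0.01  ]
top wheel80a 0.79 208.5 221.7 558 [193. 207. 224. 236.] [0.4495 0.2281 0.01  ]
top wheel80a 0.59 192.9 267.3 623 [182. 252. 207. 281.] [0.3197 0.2657 0.01  ]
top wheel70a 0.21 242.1 220.9 515 [236. 197. 254. 249.] [0.4545 0.1317 0.01  ]
top edge 0.92 306.7 220.1 2263 [280. 191. 332. 250.] [ 0.4627 -0.0549  0.004 ]
top edge 0.22 156.0 222.4 603 [139. 207. 174. 239.] [0.4438 0.3802 0.004 ]
top stand 0.93 286.6 154.0 1053 [266. 135. 308. 174.] [0.6577 0.0062 0.008 ]
top tray 0.57 398.6 216.1 5850 [355. 174. 442. 262.] [ 0.4784 -0.3126  0.028 ]
top padlock 0.8 155.4 223.1 522 [139. 209. 172. 240.] [0.44   0.3762 0.024 ]
top case 0.7 208.9 120.8 1163 [188. 106. 229. 135.] [0.7339 0.2345 0.062 ]
top torch 0.75 242.1 221.8 478 [235. 199. 251. 249.] [0.4509 0.1313 0.02  ]
top carton 0.72 377.0 132.7 2320 [346. 106. 406. 157.] [ 
[... 462 characters left out ...]
 [165. 192. 237. 249.] [ 0.4681 -0.0605  0.004 ]
scene stand 0.87 261.6 253.5 1329 [237. 233. 282. 274.] [6.607e-01 4.000e-04 8.000e-03]
scene stand 0.68 110.3 276.4 7682 [ 53. 223. 171. 331.] [ 0.4847 -0.3249  0.008 ]
scene tray 0.58 110.1 276.3 7448 [ 55. 221. 173. 334.] [ 0.4995 -0.3265  0.028 ]
scene padlock 0.54 311.7 146.0 368 [300. 138. 322. 159.] [0.4515 0.3639 0.024 ]
scene case 0.76 352.2 223.3 1479 [326. 202. 378. 248.] [0.7606 0.2083 0.062 ]
scene torch 0.82 252.9 184.1 442 [235. 166. 272. 201.] [0.4641 0.1254 0.02  ]
scene torch 0.44 198.9 219.7 2172 [162. 194. 237. 249.] [ 0.4786 -0.066   0.02  ]
scene carton 0.79 185.4 328.0 4348 [142. 285. 229. 372.] [ 0.7381 -0.2617  0.06  ]
```

View pics/topz.png

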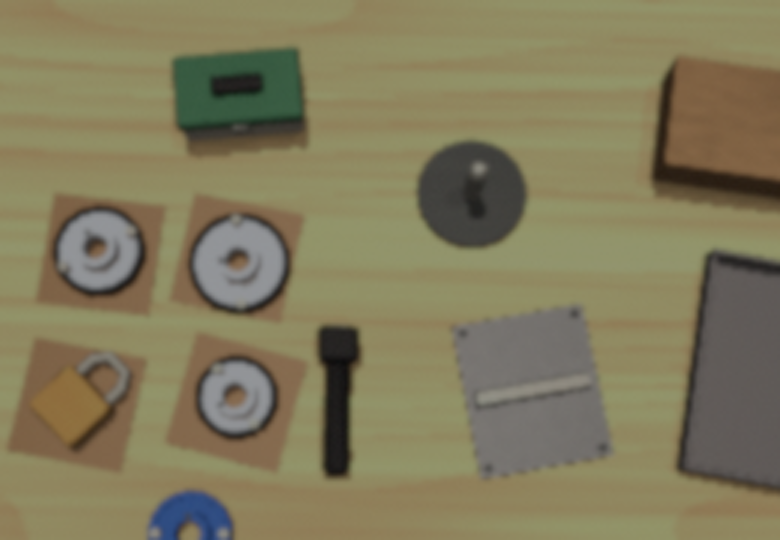

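View pics/scenez.png

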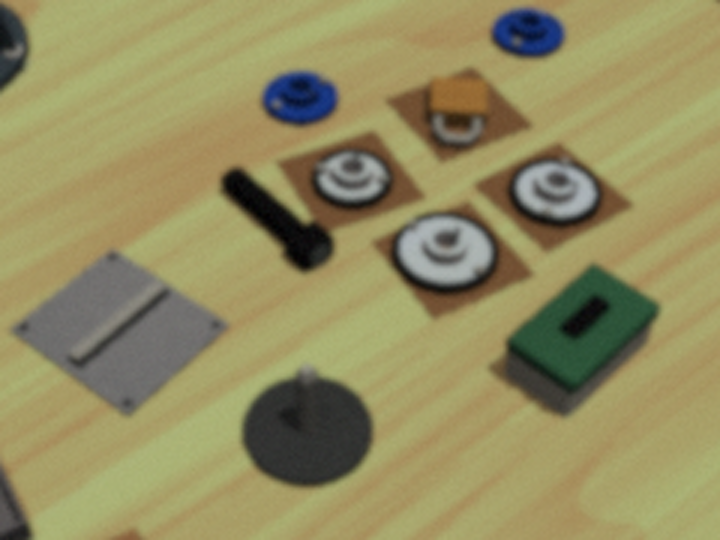

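```bash
cat >> h.py <<'E'
def plan(target,yawdir,obs=None):
    """target TCP world; yawdir= world angle (deg) of tool y desired (mod 180)."""
    o=obs or robot.get_obs();T=R.from_quat(o["tool_rot"]).as_matrix()
    s=T.T@(np.array(target)-o["position"])*1000
    a=np.degrees(np.arctan2(T[1,1],T[0,1]));d=(yawdir-a+90)%180-90
    print("shift mm",s.round(1),"turn",round(-d,1),"| now",o["position"].round(4),"yaw",round(a,1),"q6",o["q"][5].round(2),"w",round(o["grip_width"]*1000,1))
E
python3 - <<'E'
from h import *
plan([.582,.229,.247],90)
E
```

```text
shift mm [   0.5 -167.4  426.4] turn -25.5 | now [0.2694 0.5639 0.2475] yaw 64.5 q6 -0.18 w 86.7
```

Emit:
{"name": "move_arm", "arguments": {"commands": [[-1,0,-15,38,-6],[-1,0,-30,76,-12],[-1,0,-45,114,-18],[-1,0,-60,152,-25.5],[-1,0,-75,190,-25.5],[-1,0,-90,228,-25.5],[-1,0,-105,266,-25.5],[-1,0,-120,304,-25.5]]}}

```text
time: 2.02
position: [0.4932, 0.3229, 0.2478]
tool_rot: [0.0, 0.707, -0.0, 0.707]
ft_force: [-0.8, 0.4, 0.6]
grip_width: 0.0873
```

Run:
```python
from h import *
plan([.582,.229,.247],90)
```

```text
shift mm [  0.8 -93.8  88.8] turn -0.0 | now [0.4932 0.3229 0.2478] yaw 90.0 q6 -1.18 w 87.3
```

Emit:
{"name": "move_arm", "arguments": {"commands": [[-1,0,-31,29,0],[-1,0,-62,58,0],[-1,0,-94,80,0],[-1,0,-94,80,0],[-1,0,-94,80,0]]}}

```text
time: 2.43
position: [0.5735, 0.2283, 0.2474]
tool_rot: [0.002, 0.707, -0.002, 0.707]
ft_force: [-1.5, 0.3, -0.8]
grip_width: 0.0871
```

Run:
```python
from h import *
c,o=snap("wrist","w1.png")
print(o["position"])
for n in("wheel100a","wheel90a"):
  for r in robot.regions_of(c,n)[:4]:
    x,y,a=cen(r["pixels"]);print(n,round(r["p"],2),round(x,1),round(y,1),a,np.round(r["bbox"]),ray(c,(x,y),.01,o)[0].round(4))
```

```text
[0.57345188 0.22826486 0.24735365]
wheel100a 0.69 259.7 171.1 5751 [216. 128. 303. 215.] [0.5762 0.231  0.01  ]
wheel90a 0.55 75.4 224.3 4228 [ 22. 193. 120. 265.] [0.6386 0.0144 0.01  ]
```

View pics/w1.png

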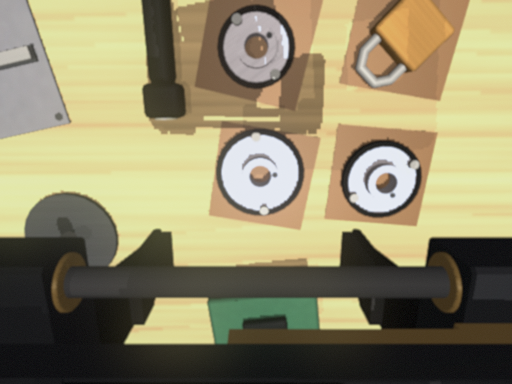

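```bash
cat >> h.py <<'E'
def studs(c,o,crop,z):
    """show enlarged crop; """
def ang(c,o,a,b,z):
    P=ray(c,[a,b],z,o);m=P.mean(0);d=P[1]-P[0]
    print("mid",m.round(4),"sep",np.linalg.norm(d).round(4),"ang",np.degrees(np.arctan2(d[1],d[0])).round(1)%180);return m
E
python3 - <<'E'
from h import *
c,o=snap("wrist","w2.png",(200,110,450,225),3)
ang(c,o,(256,137),(264,210),.015)
ang(c,o,(414,164),(353,198),.015)
ang(c,o,(236,19),(275,74),.015)
for n in("wheel100a","wheel90a","wheel80a","stand"):
  for r in robot.regions_of(c,n)[:4]:
    x,y,a=cen(r["pixels"])
    cn,_=cv2.findContours(r["pixels"].astype('u1'),0,2);e=cv2.fitEllipse(max(cn,key=len))
    print(n,round(r["p"],2),np.round(e[0],1),np.round(e[1],1),ray(c,e[0],.008,o)[0].round(4))
E
```

```text
mid [0.5763 0.2345 0.015 ] sep 0.0833 ang 6.3
mid [0.5839 0.372  0.015 ] sep 0.0752 ang 121.2
mid [0.4451 0.2299 0.015 ] sep 0.0646 ang 37.5
wheel100a 0.62 [257.2 173.9] [86.1 87.2] [0.577  0.2313 0.008 ]
wheel100a 0.58 [401.   43.9] [ 65.  109.4] [0.4411 0.3785 0.008 ]
wheel80a 0.87 [253.7  49. ] [77.  83.6] [0.446  0.2276 0.008 ]
stand 0.71 [ 71.  226.6] [62.1 97.7] [0.6406 0.0111 0.008 ]
```

View pics/w2.png

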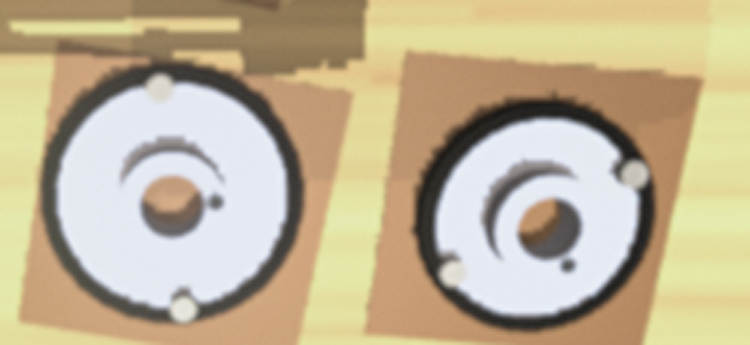

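Run:
```python
from h import *
c,o=snap("wrist")
f=lambda x,y:(200+(x-1)/3,110+(y-1)/3)
ang(c,o,f(160,87),f(183,309),.015)
ang(c,o,f(634,174),f(452,273),.015)
print(ray(c,f(172,205),.022,o),ray(c,f(549,228),.022,o))
plan([.578,.2313,.0375],96)
```

```text
mid [0.5794 0.2313 0.015 ] sep 0.0847 ang 5.9
mid [0.588  0.3697 0.015 ] sep 0.0747 ang 120.7
[[0.57921521 0.2313848  0.022     ]] [[0.58770238 0.36982958 0.022     ]]
shift mm [ 2.102e+02 -2.000e-01  6.700e+00] turn -5.9 | now [0.5713 0.2315 0.2477] yaw 90.1 q6 -1.37 w 86.9
```

Emit:
{"name": "move_arm", "arguments": {"commands": [[-1,35,0,8,-6],[-1,70,0,8,-6],[-1,105,0,8,-6],[-1,140,0,8,-6],[-1,170,0,8,-6],[-1,170,0,8,-6],[-1,170,0,8,-6],[-1,170,0,8,-6]], "newtons": 25}}

```text
time: 3.55
position: [0.5811, 0.231, 0.079]
tool_rot: [-0.037, 0.705, 0.037, 0.707]
ft_force: [-0.5, 0.5, 0.0]
grip_width: 0.0869
```

Run:
```python
from h import *
plan([.579,.2313,.0375],96)
snap("wrist","w3.png")
```

```text
shift mm [41.5  0.5 -2.2] turn -0.0 | now [0.5811 0.231  0.079 ] yaw 96.0 q6 -1.48 w 86.9
```

View pics/w3.png

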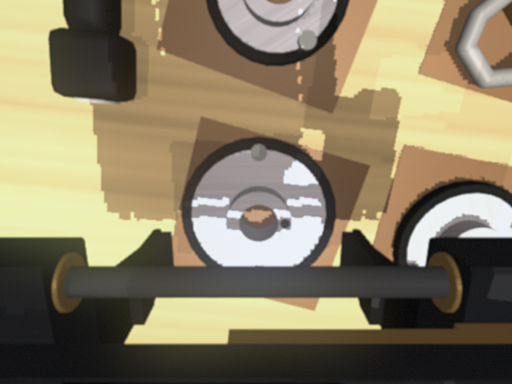

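Run:
```python
from h import *
c,o=snap("wrist")
print(ray(c,(258.5,220),.022,o), proj(c,[.579,.2313,.022],o))
```

```text
[[0.57814074 0.23106191 0.022     ]] [[258.73890923 221.35653477]]
```

Emit:
{"name": "move_arm", "arguments": {"commands": [[-1,20,0,-2,0],[-1,38,0,-2,0],[-1,41,0,-2,0],[-1,41,0,-2,0]]}}

```text
time: 3.98
position: [0.5781, 0.2304, 0.0373]
tool_rot: [-0.037, 0.706, 0.037, 0.706]
ft_force: [0.1, -0.2, 0.6]
grip_width: 0.0869
```

Emit:
{"name": "move_arm", "arguments": {"commands": [[1,0,0,0,0],[1,0,0,0,0],[1,0,0,0,0],[1,0,0,0,0],[1,0,0,0,0],[1,0,0,0,0],[1,0,0,0,0],[1,0,0,0,0]], "newtons": 25}}

```text
time: 4.65
position: [0.5779, 0.2305, 0.0366]
tool_rot: [-0.037, 0.706, 0.037, 0.706]
ft_force: [-1.0, 3.6, 1.1]
grip_width: 0.0418
```

Emit:
{"name": "move_arm", "arguments": {"commands": [[1,0,0,0,0],[1,0,0,0,0],[1,-30,0,0,0],[1,-60,0,0,0],[1,-100,0,0,0],[1,-140,0,0,0],[1,-140,0,0,0],[1,-140,0,0,0]]}}

```text
time: 5.32
position: [0.5792, 0.2304, 0.1786]
tool_rot: [-0.037, 0.704, 0.037, 0.708]
ft_force: [-0.1, -0.8, -5.0]
grip_width: 0.0394
```

Run:
```python
from h import *
plan([.455,-.058,.177],96)
c,o=snap("wrist","w4.png")
print(o["ft_force"],proj(c,o["position"]+[0,0,-.015],o))
```

```text
shift mm [   0.8 -273.9 -153.5] turn -0.0 | now [0.5792 0.2304 0.1786] yaw 96.0 q6 -1.47 w 39.4
[-0.0777787  -0.7762313  -4.98922303] [[258.34697513 256.52390895]]
```

View pics/w4.png

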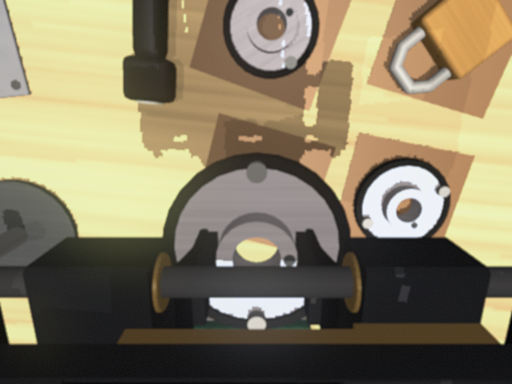

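Run:
```python
from h import *
o=robot.get_obs();c=robot.camera("wrist")
h=o["position"][2]-.023
P=ray(c,[(257,173),(257,323)],h,o);T=R.from_quat(o["tool_rot"]).as_matrix()
print((P-o["position"])@T, np.linalg.norm(P[1]-P[0]))
plan([.57,-.058,.2],96,o)
```

```text
[[ 0.02304581 -0.00066563 -0.04022989]
 [ 0.02295084 -0.00063452  0.04366645]] 0.08389639923949103
shift mm [ -23.6 -285.7  -37. ] turn -0.0 | now [0.5772 0.23   0.1762] yaw 96.0 q6 -1.47 w 39.6
```

Emit:
{"name": "move_arm", "arguments": {"commands": [[1,-24,-38,-5,0],[1,-24,-76,-10,0],[1,-24,-114,-15,0],[1,-24,-152,-20,0],[1,-24,-190,-25,0],[1,-24,-228,-30,0],[1,-24,-260,-36,0],[1,-24,-286,-36,0]]}}

```text
time: 6.08
position: [0.5685, -0.0601, 0.1973]
tool_rot: [-0.036, 0.709, 0.037, 0.703]
ft_force: [0.8, 0.4, -4.0]
grip_width: 0.0398
```

Emit:
{"name": "move_arm", "arguments": {"commands": [[1,0,0,0,0],[1,0,0,0,0],[1,0,0,0,0],[1,0,0,0,0]]}}

```text
time: 6.42
position: [0.5706, -0.0566, 0.199]
tool_rot: [-0.037, 0.707, 0.038, 0.705]
ft_force: [0.4, 0.2, -4.3]
grip_width: 0.0397
```

Run:
```python
from h import *
c,o=snap("wrist","w5.png")
print(o["position"])
```

```text
[ 0.57060309 -0.05657822  0.19897457]
```

View pics/w5.png

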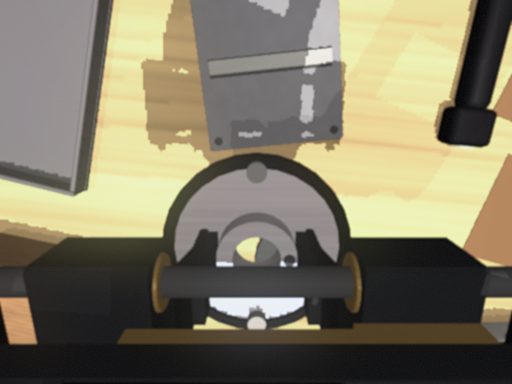

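Run:
```python
from h import *
c,o=snap("wrist","w6.png",(190,30,350,100),5)
```

```text
(no output)
```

View pics/w6.png

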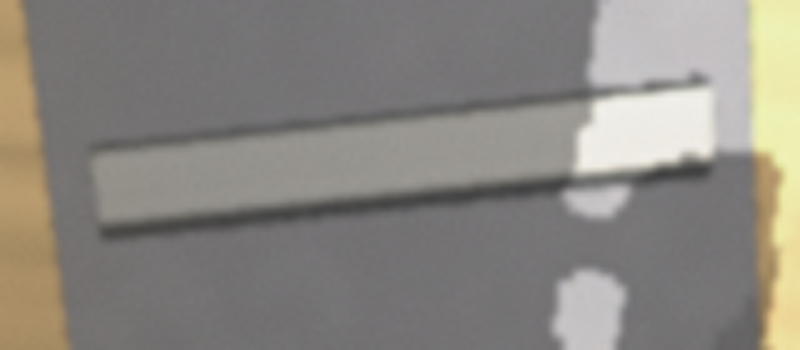

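Run:
```python
from h import *
o=robot.get_obs();c=robot.camera("wrist");print(o["position"])
k=np.array([(91,150),(711,85),(713,165),(101,226)])
P=ray(c,np.c_[190+k[:,0]/5,30+k[:,1]/5],.014,o);print(P.round(4),P.mean(0))
a=(P[0]+P[3])/2;b=(P[1]+P[2])/2;d=b-a;an=np.degrees(np.arctan2(d[1],d[0]));print(np.linalg.norm(d),np.linalg.norm(P[0]-P[3]),an)
m=P.mean(0)
e=np.array([-np.sin(np.radians(an)),np.cos(np.radians(an)),0])
zt=np.array([np.sin(np.radians(an)),-np.cos(np.radians(an)),0]) # tool z dir when tool y at an
print(zt)
t=m-1.7e-3*zt; t[2]=.06
print(t);plan(t+[0,0,.03],an,o)
```

```text
[ 0.57122506 -0.05647483  0.19979444]
[[ 0.4676 -0.1114  0.014 ]
 [ 0.4454 -0.0035  0.014 ]
 [ 0.4584 -0.0009  0.014 ]
 [ 0.4802 -0.1087  0.014 ]] [ 0.46289409 -0.0561332   0.014     ]
0.11008972371966659 0.01283946829209655 101.5225623695321
[0.97984612 0.1997538  0.        ]
[ 0.46122835 -0.05647279  0.06      ]
shift mm [ 110.    11.5 -109.2] turn -5.5 | now [ 0.5712 -0.0565  0.1998] yaw 96.1 q6 -1.97 w 39.7
```

Emit:
{"name": "move_arm", "arguments": {"commands": [[1,30,3,-30,-5.5],[1,60,6,-60,-5.5],[1,90,11,-90,-5.5],[1,110,11.5,-109,-5.5],[1,110,11.5,-109,-5.5],[1,110,11.5,-109,-5.5],[1,110,11.5,-109,-5.5],[1,110,11.5,-109,-5.5]]}}

```text
time: 7.23
position: [0.4649, -0.0583, 0.0915]
tool_rot: [-0.072, 0.702, 0.07, 0.705]
ft_force: [-0.1, 0.2, -4.2]
grip_width: 0.0398
```

Run:
```python
from h import *
plan([.4612,-.0565,.053],101.5)
c,o=snap("wrist","w7.png");print(o["ft_force"])
```

```text
shift mm [38.5  2.6 -3.4] turn 0.0 | now [ 0.4649 -0.0583  0.0915] yaw 101.5 q6 -2.14 w 39.8
[-0.07780367  0.1571523  -4.23761492]
```

View pics/w7.png

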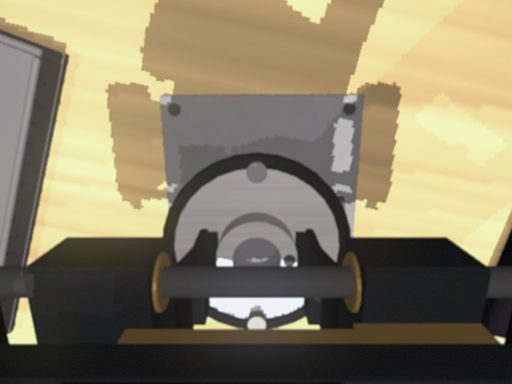

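Emit:
{"name": "move_arm", "arguments": {"commands": [[1,15,2.5,-3.4,0],[1,28,2.5,-3.4,0],[1,37,2.5,-3.4,0],[1,37,2.5,-3.4,0],[1,37,2.5,-3.4,0],[1,37,2.5,-3.4,0]]}}

```text
time: 7.78
position: [0.4593, -0.0563, 0.054]
tool_rot: [-0.071, 0.703, 0.07, 0.704]
ft_force: [-0.3, -0.6, -4.4]
grip_width: 0.0398
```

Run:
```python
from h import *
plan([.4612,-.0565,.051],101.5)
print(robot.get_obs()["ft_force"])
```

```text
shift mm [ 3.  -0.6  1.8] turn -0.0 | now [ 0.4593 -0.0563  0.054 ] yaw 101.5 q6 -2.14 w 39.8
[-0.34230832 -0.55826132 -4.40861258]
```

Emit:
{"name": "move_arm", "arguments": {"commands": [[1,1,0,0,0],[1,1,0,0,0],[1,1,0,0,0],[1,1,0,0,0],[1,1,0,0,0],[1,1,0,0,0]]}}

```text
time: 8.28
position: [0.4584, -0.056, 0.0527]
tool_rot: [-0.071, 0.703, 0.071, 0.704]
ft_force: [-0.3, 0.3, -4.2]
grip_width: 0.0397
```

Run:
```python
from h import *
plan([.4612,-.0565,.051],101.5)
print(robot.get_obs()["ft_force"])
```

```text
shift mm [ 1.7 -1.   2.6] turn -0.0 | now [ 0.4584 -0.056   0.0527] yaw 101.5 q6 -2.14 w 39.7
[-0.2708769   0.25792745 -4.24395505]
```

Emit:
{"name": "move_arm", "arguments": {"commands": [[1,0,-0.5,2.6,0],[1,0,-0.5,2.6,0],[1,1,-0.5,2.6,0],[1,1,-0.5,2.6,0],[1,1,-0.5,2.6,0],[1,1,-0.5,2.6,0]]}}

```text
time: 8.78
position: [0.4609, -0.0559, 0.0515]
tool_rot: [-0.071, 0.704, 0.071, 0.703]
ft_force: [0.6, -0.1, -4.5]
grip_width: 0.0396
```

Run:
```python
from h import *
plan([.4612,-.0565,.051],101.5)
print(robot.get_obs()["ft_force"])
```

```text
shift mm [ 0.5 -0.6  0.2] turn -0.0 | now [ 0.4609 -0.0559  0.0515] yaw 101.5 q6 -2.13 w 39.6
[ 0.57285282 -0.13617477 -4.50811704]
```

Emit:
{"name": "move_arm", "arguments": {"commands": [[1,1,0,0,0],[1,1,0,0,0],[1,1,0,0,0],[1,1,0,0,0]]}}

```text
time: 9.12
position: [0.461, -0.056, 0.0506]
tool_rot: [-0.071, 0.704, 0.071, 0.704]
ft_force: [1.1, -0.4, -2.6]
grip_width: 0.0397
```

Emit:
{"name": "move_arm", "arguments": {"commands": [[1,1,0,0,0],[1,1,0,0,0],[1,1,0,0,0],[1,1,0,0,0]]}}

```text
time: 9.45
position: [0.4611, -0.056, 0.0505]
tool_rot: [-0.071, 0.703, 0.07, 0.704]
ft_force: [-1.5, -0.4, 5.9]
grip_width: 0.0396
```

Emit:
{"name": "move_arm", "arguments": {"commands": [[1,-0.6,0,0,0],[1,-0.6,0,0,0],[0.2,-0.6,0,0,0],[-0.1,-0.6,0,0,0],[-0.4,-0.6,0,0,0],[-0.4,-0.6,0,0,0],[-0.4,-0.6,0,0,0],[-0.4,-0.6,0,0,0]]}}

```text
time: 10.12
position: [0.4611, -0.056, 0.05]
tool_rot: [-0.071, 0.704, 0.071, 0.704]
ft_force: [0.6, 0.7, 0.6]
grip_width: 0.0592
```

Emit:
{"name": "move_arm", "arguments": {"commands": [[-0.4,-10,0,0,0],[-0.4,-25,0,0,0],[-0.7,-50,0,0,0],[-1,-85,0,0,0],[-1,-120,0,0,0],[-1,-120,0,0,0],[-1,-120,0,0,0],[-1,-120,0,0,0]]}}

```text
time: 10.78
position: [0.4606, -0.0558, 0.1703]
tool_rot: [-0.071, 0.704, 0.071, 0.704]
ft_force: [-0.3, 0.2, -1.0]
grip_width: 0.0854
```

Run:
```python
from h import *
c,o=snap("wrist","w8.png");print(o["position"],o["ft_force"])
c2,_=snap("scene","s8.png",(140,170,300,290),5)
```

```text
[ 0.46056472 -0.05577078  0.17034717] [-0.34548627  0.23739267 -1.01971588]
```

View pics/w8.png

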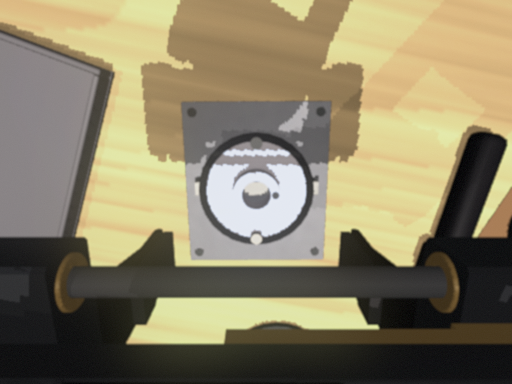

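View pics/s8.png

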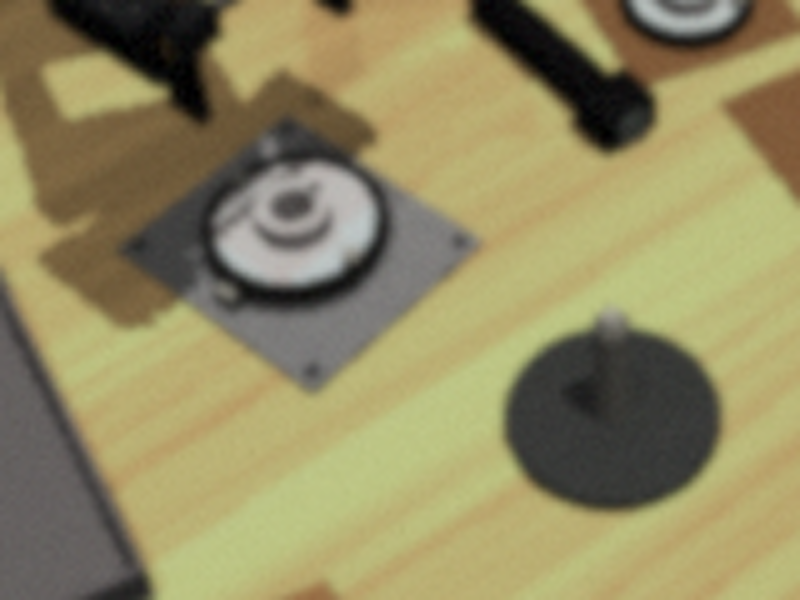

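```bash
cat >> h.py <<'E'
def tiltcheck(c,o,m,an,r,tilts=(-20,-12,0,12,20)):
    """project studs & hub top centre for tilts about ridge dir; m=wheel centre xy"""
    d=np.array([np.sin(np.radians(an)),-np.cos(np.radians(an)),0]) # +x-ish
    ax=np.array([np.cos(np.radians(an)),np.sin(np.radians(an)),0])
    for t in tilts:
        Rt=R.from_rotvec(ax*np.radians(t)).as_matrix()
        # pivot about the ridge top edge
        pv=np.array([m[0],m[1],.014])+d*(.006*np.sign(t)) if t else np.array([m[0],m[1],.014])
        L=np.array([-d*r+[0,0,.015],d*r+[0,0,.015],[0,0,.022]])+np.array([m[0],m[1],.014])
        print(t,((L-pv)@Rt.T+pv)[:2,2].round(3),proj(c,(L-pv)@Rt.T+pv,o).round(1).tolist())
E
python3 - <<'E'
from h import *
c,o=snap("wrist","w9.png",(170,100,345,265),4)
tiltcheck(c,o,(.4629,-.0561),101.5,.042)
E
```

```text
-20 [0.016 0.045] [[256.0, 139.7], [256.1, 239.2], [256.0, 188.0]]
-12 [0.021 0.039] [[256.0, 141.2], [256.1, 240.7], [256.0, 191.8]]
0 [0.029 0.029] [[256.0, 145.2], [256.1, 240.7], [256.0, 197.1]]
12 [0.039 0.021] [[256.0, 152.0], [256.1, 239.7], [256.0, 202.8]]
20 [0.045 0.016] [[256.0, 158.0], [256.1, 238.0], [256.0, 206.4]]
```

View pics/w9.png

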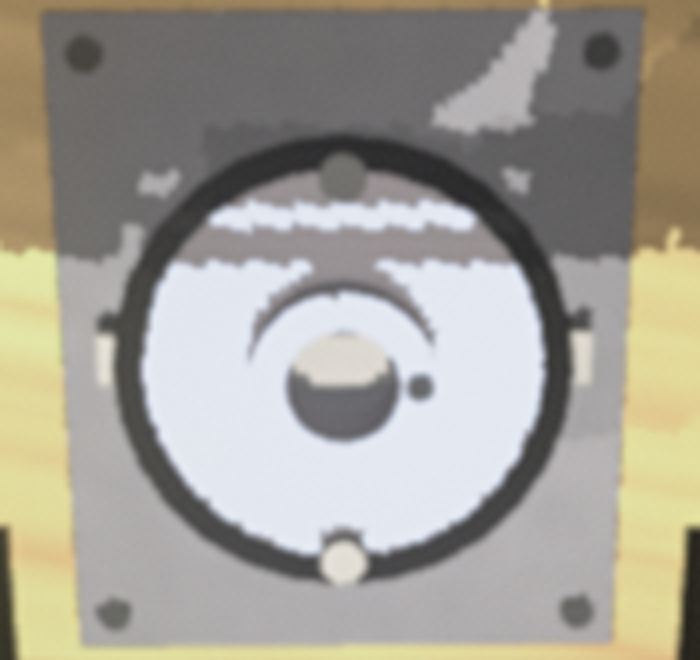

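Run:
```python
from h import *
plan([.4627,-.0561,.0515],101.5)
```

```text
shift mm [117.4  -1.2   2.9] turn -0.0 | now [ 0.46   -0.0556  0.169 ] yaw 101.5 q6 -2.13 w 86.9
```

Emit:
{"name": "move_arm", "arguments": {"commands": [[-1,30,0,2.8,0],[-1,60,0,2.8,0],[-1,90,0,2.8,0],[-1,108,0,2.8,0],[-1,117,0,2.8,0],[-1,117,0,2.8,0],[-1,117,0,2.8,0],[-1,117,0,2.8,0]]}}

```text
time: 11.6
position: [0.4639, -0.0555, 0.0531]
tool_rot: [-0.071, 0.704, 0.071, 0.704]
ft_force: [1.1, 0.1, 0.1]
grip_width: 0.0872
```

Emit:
{"name": "move_arm", "arguments": {"commands": [[1,0,0,0,0],[1,0,0,0,0],[1,0,0,0,0],[1,0,0,0,0],[1,0,0,0,0],[1,0,0,0,0],[1,0,0,0,0],[1,0,0,0,0]], "newtons": 25}}

```text
time: 12.27
position: [0.4638, -0.0554, 0.0532]
tool_rot: [-0.071, 0.704, 0.071, 0.704]
ft_force: [-0.9, -0.9, 0.9]
grip_width: 0.0417
```

Emit:
{"name": "move_arm", "arguments": {"commands": [[1,0,0,0,0],[1,0,0,0,0],[1,-30,0,0,0],[1,-65,0,0,0],[1,-100,0,0,0],[1,-140,0,0,0],[1,-140,0,0,0],[1,-140,0,0,0]]}}

```text
time: 12.93
position: [0.4647, -0.0557, 0.1946]
tool_rot: [-0.071, 0.702, 0.07, 0.705]
ft_force: [-0.2, -1.3, -4.7]
grip_width: 0.0398
```

Run:
```python
from h import *
plan([.6,.003,.19],101.5)
```

```text
shift mm [  5.1  30.7 144.3] turn -0.0 | now [ 0.4647 -0.0557  0.1946] yaw 101.5 q6 -2.13 w 39.8
```

Run:
```python
from h import *
plan([.755,.006,.2],90)
```

```text
shift mm [ -4.2   2.8 296.8] turn 11.5 | now [ 0.4647 -0.0557  0.1946] yaw 101.5 q6 -2.13 w 39.8
```

Emit:
{"name": "move_arm", "arguments": {"commands": [[1,-6,0,38,5],[1,-6,0,76,11],[1,-6,3,114,11],[1,-6,3,152,11],[1,-6,3,190,11],[1,-6,3,228,11],[1,-6,3,266,11],[1,-6,3,297,11]]}}

```text
time: 13.6
position: [0.7547, 0.0075, 0.1938]
tool_rot: [-0.003, 0.709, 0.003, 0.705]
ft_force: [0.7, -0.9, -4.3]
grip_width: 0.0393
```

Emit:
{"name": "move_arm", "arguments": {"commands": [[1,0,0,0,0],[1,0,0,0,0],[1,0,0,0,0],[1,0,0,0,0],[1,0,0,0,0],[1,0,0,0,0]]}}

```text
time: 14.1
position: [0.7533, 0.0062, 0.199]
tool_rot: [-0.003, 0.707, 0.003, 0.707]
ft_force: [-0.2, 0.7, -3.9]
grip_width: 0.0396
```

Run:
```python
from h import *
c,o=snap("wrist","w10.png");print(o["position"])
for r in robot.regions_of(c,"stand")[:4]:
    cn,_=cv2.findContours(r["pixels"].astype('u1'),0,2);e=cv2.fitEllipse(max(cn,key=len))
    print(round(r["p"],2),np.round(e[0],1),np.round(e[1],1),ray(c,e[0],.008,o)[0].round(4))
```

```text
[0.75328665 0.00620984 0.19902134]
0.72 [256.4  70.9] [118.5 125.5] [0.6534 0.0045 0.008 ]
```

View pics/w10.png

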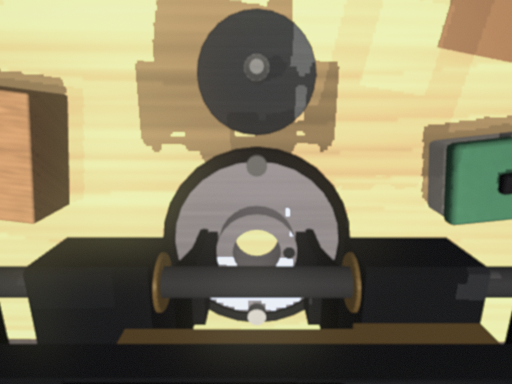

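Run:
```python
from h import *
c,o=snap("wrist","w11.png",(190,0,330,140),5);print(o["position"])
print(ray(c,(257,66),.086,o))
P=ray(c,[(257,166),(257,317)],o["position"][2]-.024,o);T=R.from_quat(o["tool_rot"]).as_matrix()
print((P-o["position"])@T, np.linalg.norm(P[1]-P[0]))
```

```text
[0.75380961 0.00624072 0.19963537]
[[0.65703668 0.00497485 0.086     ]]
[[ 0.02399335 -0.00065678 -0.04337651]
 [ 0.02400629 -0.00062538  0.04071269]] 0.08408920375073316
```

View pics/w11.png

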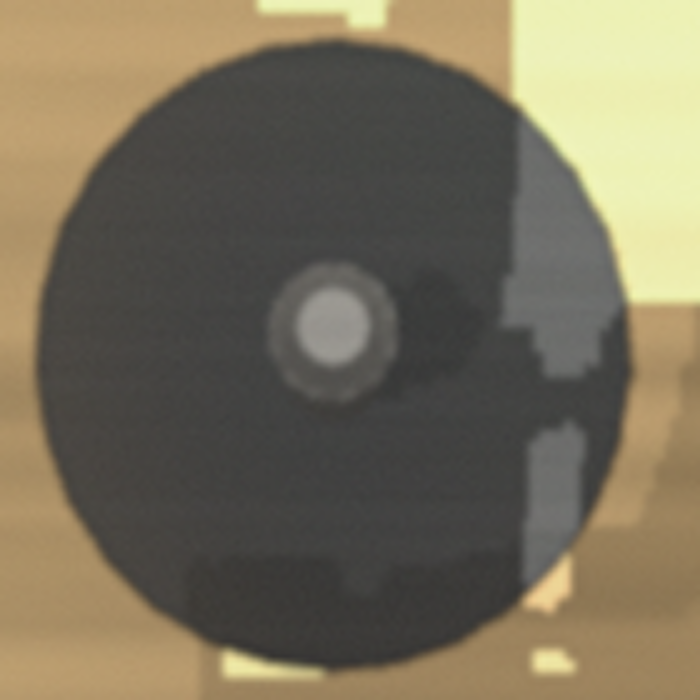

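Run:
```python
from h import *
o=robot.get_obs();c=robot.camera("wrist")
print(ray(c,(256.6,65.2),.086,o),ray(c,(257,71),.008,o))
plan([.657,.0055,.14],90,o)
```

```text
[[0.65670637 0.00472169 0.086     ]] [[0.65442332 0.0051051  0.008     ]]
shift mm [ 59.7  -0.  -97. ] turn 0.4 | now [0.754  0.0063 0.1997] yaw 90.4 q6 -1.72 w 39.3
```

Emit:
{"name": "move_arm", "arguments": {"commands": [[1,0,0,-35,0],[1,15,0,-65,0],[1,35,0,-90,0],[1,55,0,-97,0],[1,60,0,-97,0],[1,60,0,-97,0],[1,60,0,-97,0],[1,60,0,-97,0]]}}

```text
time: 14.97
position: [0.6601, 0.0053, 0.1409]
tool_rot: [-0.003, 0.705, 0.003, 0.709]
ft_force: [0.3, 0.1, -3.6]
grip_width: 0.0394
```

Emit:
{"name": "move_arm", "arguments": {"commands": [[1,0,0,0,0],[1,0,0,0,0],[1,0,0,0,0],[1,0,0,0,0]]}}

```text
time: 15.3
position: [0.6577, 0.0057, 0.1395]
tool_rot: [-0.003, 0.707, 0.003, 0.707]
ft_force: [-0.4, 1.1, -3.3]
grip_width: 0.0397
```

Run:
```python
from h import *
plan([.657,.0055,.14],90)
c,o=snap("wrist","w12.png",(150,150,360,340),3.5);print(o["ft_force"])
snap("scene","s12.png",(180,150,340,290),5)
```

```text
shift mm [-0.5 -0.2 -0.7] turn 0.5 | now [0.6577 0.0057 0.1395] yaw 90.5 q6 -1.74 w 39.7
[-0.44523276  1.0578359  -3.32238007]
```

View pics/w12.png

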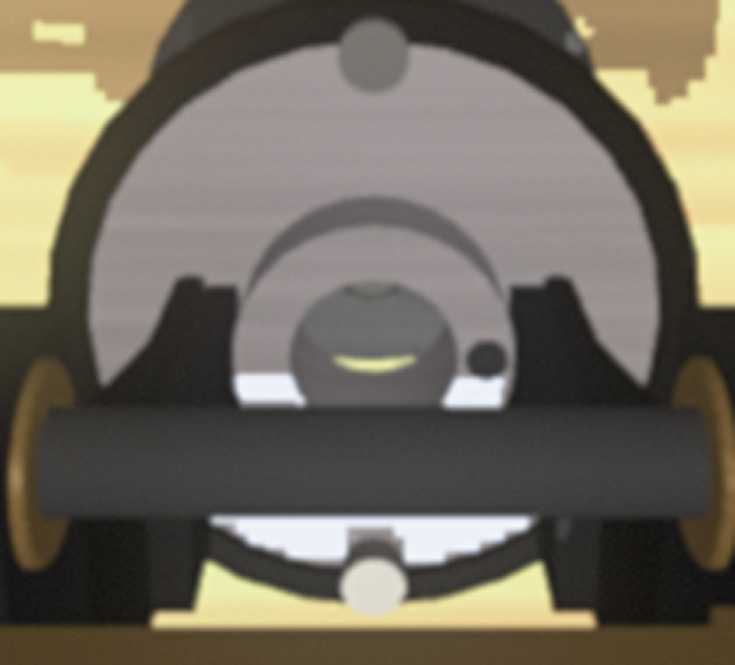

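View pics/s12.png

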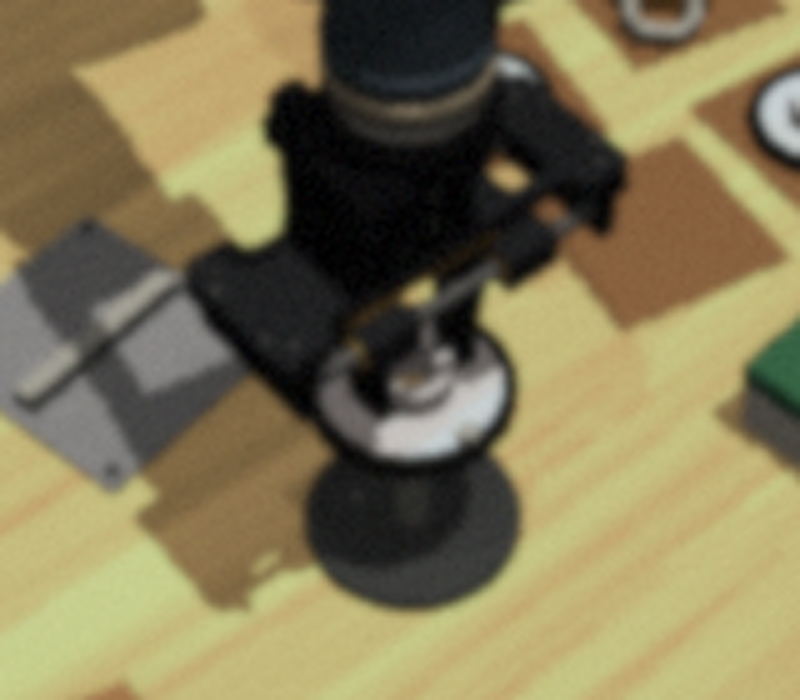

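Run:
```python
from h import *
o=robot.get_obs();c=robot.camera("wrist")
f=lambda P:((proj(c,P,o)-[150,150])*3.5).round(0).tolist()
w=o["position"]+[-.0013,-.0006,0]
for P in ([.6566,.0048,.086],[.6566,.0138,.078],[.6566,-.0042,.078],[.6656,.0048,.078],[.6476,.0048,.078]):print(P,f(P))
t=o["position"][2]
for h in (.0385-.022,.0385): print([f([w[0]+a,w[1]+b,t-h]) for a,b in((0,0),(.012,0),(-.012,0),(0,.012),(0,-.012))])
```

```text
[0.6566, 0.0048, 0.086] [[372.0, 269.0]]
[0.6566, 0.0138, 0.078] [[423.0, 254.0]]
[0.6566, -0.0042, 0.078] [[322.0, 253.0]]
[0.6656, 0.0048, 0.078] [[372.0, 300.0]]
[0.6476, 0.0048, 0.078] [[373.0, 205.0]]
[[[375.0, 360.0]], [[374.0, 436.0]], [[376.0, 280.0]], [[460.0, 360.0]], [[290.0, 359.0]]]
[[[375.0, 300.0]], [[374.0, 369.0]], [[375.0, 228.0]], [[450.0, 300.0]], [[299.0, 299.0]]]
```

Emit:
{"name": "move_arm", "arguments": {"commands": [[1,8,0,-1,0],[1,16,0,-1,0],[1,22,0,-1,0],[1,26,0,-1,0],[1,26,0,-1,0],[1,26,0,-1,0]]}}

```text
time: 15.95
position: [0.656, 0.0058, 0.1124]
tool_rot: [-0.003, 0.708, 0.003, 0.707]
ft_force: [0.7, -0.1, -4.7]
grip_width: 0.0394
```

Emit:
{"name": "move_arm", "arguments": {"commands": [[1,6,0,0,0],[1,12,0,0,0],[1,18,0,0,0],[1,24,0,0,0],[1,30,0,0,0],[1,36,0,0,0],[1,36,0,0,0]]}}

```text
time: 16.53
position: [0.6552, 0.0059, 0.0754]
tool_rot: [-0.003, 0.708, 0.003, 0.706]
ft_force: [-0.6, 0.6, -3.7]
grip_width: 0.0398
```

Emit:
{"name": "move_arm", "arguments": {"commands": [[1,5,0,1,0],[1,10,0,1,0],[1,15,0,1,0],[1,20,0,1,0],[1,24,0,1,0],[1,26,0,1,0],[1,26,0,1,0],[1,26,0,1,0]]}}

```text
time: 17.2
position: [0.6572, 0.0057, 0.051]
tool_rot: [-0.003, 0.707, 0.003, 0.707]
ft_force: [-0.5, -0.1, -3.2]
grip_width: 0.0395
```

Emit:
{"name": "move_arm", "arguments": {"commands": [[1,1,0,0,0],[1,1,0,0,0],[1,2,0,0,0],[1,2,0,0,0],[1,2,0,0,0]]}}

```text
time: 17.62
position: [0.6572, 0.0057, 0.0492]
tool_rot: [-0.003, 0.707, 0.003, 0.707]
ft_force: [-0.3, -0.1, -3.9]
grip_width: 0.0396
```

Emit:
{"name": "move_arm", "arguments": {"commands": [[1,1,0,0,0],[1,1,0,0,0],[1,1.5,0,0,0],[1,1.5,0,0,0],[1,1.5,0,0,0]]}}

```text
time: 18.03
position: [0.6572, 0.0057, 0.0476]
tool_rot: [-0.003, 0.707, 0.003, 0.707]
ft_force: [-0.0, -1.0, -3.3]
grip_width: 0.0396
```

Emit:
{"name": "move_arm", "arguments": {"commands": [[0.2,0,0,0,0],[-0.2,0,0,0,0],[-0.5,0,0,0,0],[-0.5,0,0,0,0],[-0.5,0,0,0,0],[-0.5,0,0,0,0],[-0.5,0,0,0,0],[-0.5,0,0,0,0]]}}

```text
time: 18.7
position: [0.6574, 0.0057, 0.0478]
tool_rot: [-0.003, 0.707, 0.003, 0.707]
ft_force: [-0.5, 0.1, -0.5]
grip_width: 0.0644
```

Emit:
{"name": "move_arm", "arguments": {"commands": [[-0.5,-20,0,0,0],[-0.5,-50,0,0,0],[-0.8,-90,0,0,0],[-1,-130,0,0,0],[-1,-165,0,0,0],[-1,-165,0,0,0],[-1,-165,0,0,0],[-1,-165,0,0,0]]}}

```text
time: 19.37
position: [0.6566, 0.0059, 0.2124]
tool_rot: [-0.003, 0.707, 0.003, 0.707]
ft_force: [-0.9, -0.7, -1.0]
grip_width: 0.0862
```

Run:
```python
from h import *
c,o=snap("wrist","w13.png");print(o["position"],o["ft_force"])
snap("scene","s13.png",(180,100,400,290),3.6)
```

```text
[0.65662538 0.00585996 0.21235473] [-0.87338784 -0.65156326 -1.01602828]
```

View pics/w13.png

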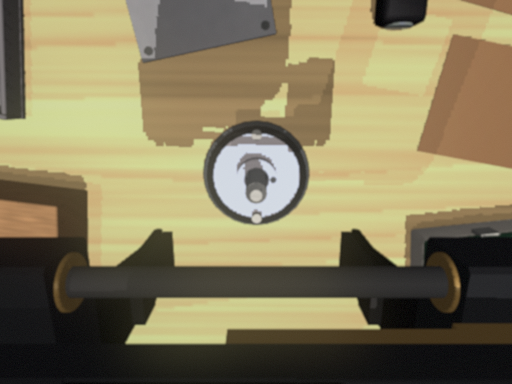

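View pics/s13.png

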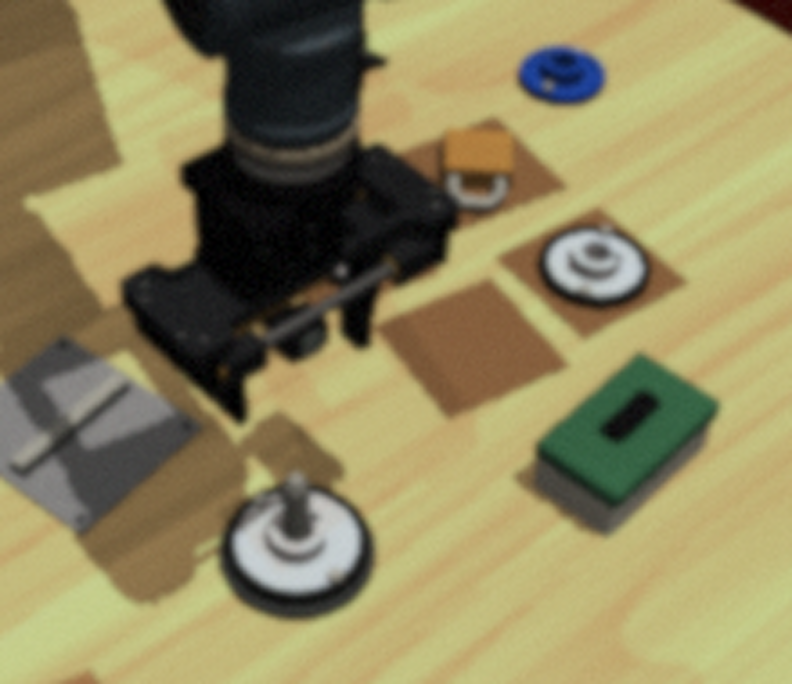

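Run:
```python
from h import *
plan([.585,.369,.23],30.7)
```

```text
shift mm [-18.8 363.6 -68.1] turn 59.8 | now [0.6559 0.0059 0.2107] yaw 90.5 q6 -1.74 w 86.6
```

Emit:
{"name": "move_arm", "arguments": {"commands": [[-1,-19,38,-7,7],[-1,-19,76,-14,14],[-1,-19,114,-21,21],[-1,-19,152,-28,28],[-1,-19,190,-35,35],[-1,-19,228,-42,42],[-1,-19,266,-49,49],[-1,-19,304,-56,56]]}}

```text
time: 20.13
position: [0.5973, 0.3107, 0.2293]
tool_rot: [0.33, 0.626, -0.333, 0.624]
ft_force: [1.0, -1.1, 0.4]
grip_width: 0.0872
```

Run:
```python
from h import *
plan([.585,.369,.23],30.7)
```

```text
shift mm [ -0.8  22.5 -55.1] turn 3.4 | now [0.5973 0.3107 0.2293] yaw 34.1 q6 -0.28 w 87.2
```

Emit:
{"name": "move_arm", "arguments": {"commands": [[-1,0,12,-28,3.4],[-1,0,22,-55,3.4],[-1,0,22,-55,3.4],[-1,0,22,-55,3.4],[-1,0,22,-55,3.4],[-1,0,22,-55,3.4]]}}

```text
time: 20.63
position: [0.586, 0.3657, 0.2305]
tool_rot: [0.348, 0.616, -0.349, 0.615]
ft_force: [-0.5, 0.6, -0.6]
grip_width: 0.0869
```

Run:
```python
from h import *
c,o=snap("wrist","w14.png");print(o["position"])
for n in("wheel90a","wheel80a"):
  for r in robot.regions_of(c,n)[:4]:
    cn,_=cv2.findContours(r["pixels"].astype('u1'),0,2);e=cv2.fitEllipse(max(cn,key=len))
    print(n,round(r["p"],2),np.round(e[0],1),np.round(e[1],1),ray(c,e[0],.008,o)[0].round(4))
```

```text
[0.58595408 0.36565851 0.230523  ]
wheel80a 0.82 [-13.7 119.8] [72.7 90.4] [0.3173 0.2669 0.008 ]
wheel80a 0.58 [ 88.  210.3] [65.8 75.5] [0.4474 0.2298 0.008 ]
```

View pics/w14.png

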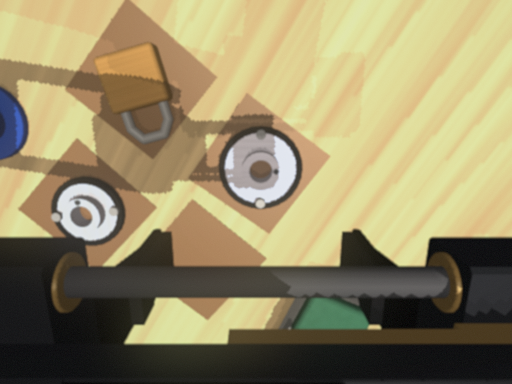

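Run:
```python
from h import *
c,o=snap("wrist","w15.png",(200,110,320,220),6);print(o["position"])
```

```text
[0.58638243 0.36566996 0.23140099]
```

View pics/w15.png

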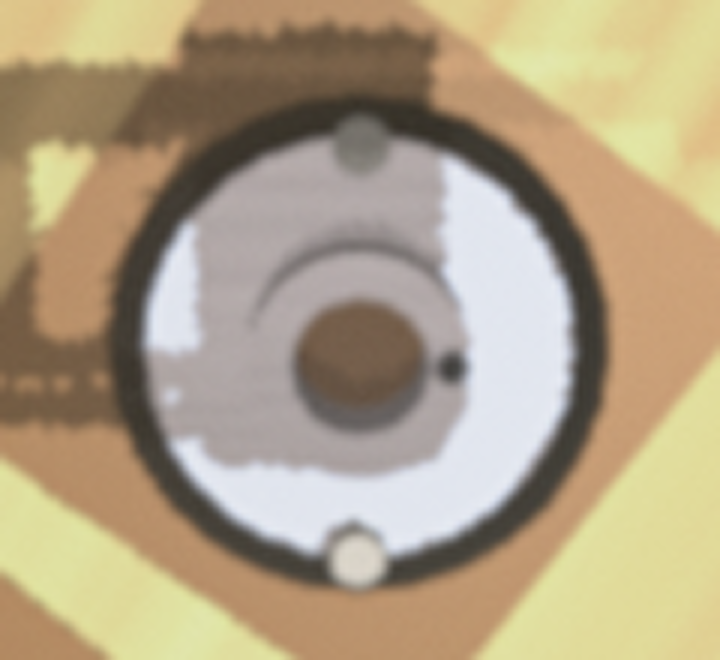

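Studs at crop (361,145) and (357,559), bore (361,366): well aligned with the tool.

Run:
```python
from h import *
o=robot.get_obs();c=robot.camera("wrist")
f=lambda x,y:(200+x/6,110+y/6)
m=ang(c,o,f(361,145),f(357,559),.015);b=ray(c,f(361,366),.022,o)[0];print(b)
t=(m+b)/2
plan([t[0],t[1],.045],30.5,o)
```

```text
mid [0.588  0.3695 0.015 ] sep 0.0743 ang 120.6
[0.58829945 0.36958764 0.022     ]
shift mm [186.6   3.5  -2.3] turn 0.5 | now [0.5864 0.3658 0.2316] yaw 31.0 q6 -0.14 w 87.0
```

Emit:
{"name": "move_arm", "arguments": {"commands": [[-1,38,3.5,-2,0.5],[-1,76,3.5,-2,0.5],[-1,114,3.5,-2,0.5],[-1,150,3.5,-2,0.5],[-1,175,3.5,-2,0.5],[-1,186,3.5,-2,0.5],[-1,186,3.5,-2,0.5],[-1,186,3.5,-2,0.5]]}}

```text
time: 21.55
position: [0.5885, 0.3706, 0.0461]
tool_rot: [0.351, 0.614, -0.35, 0.614]
ft_force: [0.7, 0.5, 0.2]
grip_width: 0.0873
```

Emit:
{"name": "move_arm", "arguments": {"commands": [[-1,3,0,0,0],[-1,6,0,0,0],[-1,6,0,0,0],[-1,6,0,0,0],[-1,6,0,0,0]]}}

```text
time: 21.97
position: [0.5882, 0.3708, 0.0406]
tool_rot: [0.351, 0.614, -0.35, 0.614]
ft_force: [-1.6, -0.3, 0.5]
grip_width: 0.0871
```

Run:
```python
from h import *
plan([.5881,.3695,.0388],30.5)
```

```text
shift mm [ 1.8 -0.8  1.1] turn 0.1 | now [0.5882 0.3708 0.0406] yaw 30.6 q6 -0.13 w 87.1
```

Emit:
{"name": "move_arm", "arguments": {"commands": [[-1,1.5,-0.5,1,0],[-1,1.5,-0.5,1,0],[1,1.5,-0.5,1,0],[1,1.5,-0.5,1,0],[1,1.5,-0.5,1,0],[1,1.5,-0.5,1,0],[1,1.5,-0.5,1,0],[1,1.5,-0.5,1,0]], "newtons": 25}}

```text
time: 22.63
position: [0.5879, 0.3695, 0.0382]
tool_rot: [0.351, 0.614, -0.351, 0.614]
ft_force: [-0.2, 0.0, -0.2]
grip_width: 0.055
```

Emit:
{"name": "move_arm", "arguments": {"commands": [[1,0,0,0,0],[1,0,0,0,0],[1,0,0,0,0],[1,0,0,0,0],[1,-30,0,0,0],[1,-70,0,0,0],[1,-110,0,0,0],[1,-150,0,0,0]]}}

```text
time: 23.3
position: [0.5867, 0.3689, 0.1879]
tool_rot: [0.349, 0.615, -0.352, 0.613]
ft_force: [1.6, 0.9, -3.8]
grip_width: 0.0397
```

Run:
```python
from h import *
plan([.57,-.057,.2],101.5)
```

```text
shift mm [ -11.4 -230.9  358.3] turn -70.9 | now [0.5867 0.3689 0.1879] yaw 30.6 q6 -0.13 w 39.7
```

Emit:
{"name": "move_arm", "arguments": {"commands": [[1,-12,-20,31,-6],[1,-12,-40,62,-12],[1,-12,-60,93,-18],[1,-12,-80,124,-24],[1,-12,-100,155,-31],[1,-12,-120,186,-38],[1,-12,-140,217,-45],[1,-12,-160,248,-52]]}}

```text
time: 23.97
position: [0.575, 0.0741, 0.1994]
tool_rot: [0.045, 0.706, -0.045, 0.705]
ft_force: [-0.3, -0.2, -3.4]
grip_width: 0.0396
```

Run:
```python
from h import *
plan([.57,-.057,.2],101.5)
```

```text
shift mm [  -0.6 -130.7   11.7] turn -18.8 | now [0.575  0.0741 0.1994] yaw 82.7 q6 -1.51 w 39.6
```

Run:
```python
from h import *
plan([.463,-.0561,.12],101.5)
c,o=snap("wrist","w16.png",(150,140,360,340),3.5)
```

```text
shift mm [  79.6 -143.4  -94.3] turn -18.8 | now [0.575  0.0741 0.1994] yaw 82.7 q6 -1.51 w 39.6
```

View pics/w16.png

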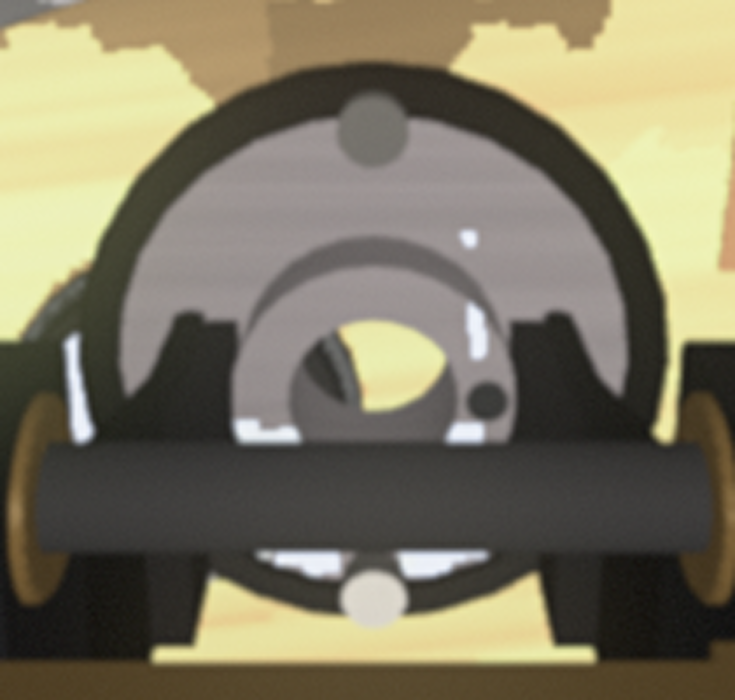

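Run:
```python
from h import *
o=robot.get_obs();c=robot.camera("wrist")
P=ray(c,[(150+373/3.5,140+130/3.5),(150+374/3.5,140+599/3.5)],o["position"][2]-.0235,o);T=R.from_quat(o["tool_rot"]).as_matrix()
print((P-o["position"])@T, np.linalg.norm(P[1]-P[0]))
```

```text
[[ 0.02358244 -0.00084091 -0.03784468]
 [ 0.02343207 -0.0006832   0.03674965]] 0.07459464577841439
```

Emit:
{"name": "move_arm", "arguments": {"commands": [[1,10,-25,-16,-6],[1,20,-50,-32,-12],[1,35,-75,-48,-18.8],[1,50,-100,-64,-18.8],[1,65,-125,-80,-18.8],[1,80,-143,-94,-18.8],[1,80,-143,-94,-18.8],[1,80,-143,-94,-18.8]]}}

```text
time: 24.73
position: [0.4625, -0.0534, 0.1192]
tool_rot: [-0.067, 0.705, 0.068, 0.703]
ft_force: [0.5, 0.1, -4.0]
grip_width: 0.0395
```

Emit:
{"name": "move_arm", "arguments": {"commands": [[1,20,0,0,0],[1,40,0,0,0],[1,55,0,0,0],[1,58,0,0,0],[1,58,0,0,0],[1,58,0,0,0],[1,58,0,0,0],[1,58,0,0,0]]}}

```text
time: 25.4
position: [0.465, -0.0535, 0.0631]
tool_rot: [-0.069, 0.703, 0.068, 0.705]
ft_force: [-0.9, 0.6, -3.9]
grip_width: 0.0394
```

Run:
```python
from h import *
plan([.463,-.0561,.052],101.5)
```

```text
shift mm [11.1 -2.1 -2.5] turn -0.3 | now [ 0.465  -0.0535  0.0631] yaw 101.2 q6 -2.12 w 39.4
```

Emit:
{"name": "move_arm", "arguments": {"commands": [[1,4,-2,-2,-0.3],[1,8,-2,-2,-0.3],[1,9,-2,-2,-0.3],[1,9,-2,-2,-0.3],[1,9,-2,-2,-0.3],[1,9,-2,-2,-0.3]]}}

```text
time: 25.9
position: [0.4625, -0.0559, 0.0531]
tool_rot: [-0.07, 0.704, 0.07, 0.704]
ft_force: [0.4, -0.2, -3.9]
grip_width: 0.0399
```

Emit:
{"name": "move_arm", "arguments": {"commands": [[1,0.5,0,0,0],[1,1,0,0,0],[1,1,0,0,0],[1,1,0,0,0]]}}

```text
time: 26.23
position: [0.4625, -0.0558, 0.0521]
tool_rot: [-0.071, 0.704, 0.07, 0.704]
ft_force: [0.0, -0.2, -3.9]
grip_width: 0.0396
```

Emit:
{"name": "move_arm", "arguments": {"commands": [[1,0.5,0,0.5,0],[1,0.8,0,0.5,0],[1,0.8,0,0.5,0],[1,0.8,0,0.5,0],[1,0.8,0,0.5,0]]}}

```text
time: 26.65
position: [0.4626, -0.0557, 0.052]
tool_rot: [-0.071, 0.704, 0.071, 0.703]
ft_force: [-2.8, -0.9, 6.1]
grip_width: 0.0393
```

Emit:
{"name": "move_arm", "arguments": {"commands": [[1,-0.5,0,0.3,0],[1,-0.5,0,0.3,0],[0.2,-0.5,0,0.3,0],[-0.1,-0.5,0,0.3,0],[-0.4,-0.5,0,0.3,0],[-0.4,-0.5,0,0.3,0],[-0.4,-0.5,0,0.3,0],[-0.4,-0.5,0,0.3,0]]}}

```text
time: 27.32
position: [0.4634, -0.0557, 0.0518]
tool_rot: [-0.071, 0.704, 0.07, 0.704]
ft_force: [1.2, -0.1, -1.1]
grip_width: 0.0594
```

Emit:
{"name": "move_arm", "arguments": {"commands": [[-0.4,-10,0,0,0],[-0.4,-25,0,0,0],[-0.7,-50,0,0,0],[-1,-85,0,0,0],[-1,-120,0,0,0],[-1,-120,0,0,0],[-1,-120,0,0,0],[-1,-120,0,0,0]]}}

```text
time: 27.98
position: [0.4628, -0.0555, 0.1721]
tool_rot: [-0.071, 0.704, 0.07, 0.704]
ft_force: [-0.2, -0.1, -0.3]
grip_width: 0.0858
```

Run:
```python
from h import *
c,o=snap("wrist","w17.png",(170,100,345,265),4);print(o["position"],o["ft_force"])
tiltcheck(c,o,(.4629,-.0561),101.5,.037)
c2,_=snap("scene","s17.png",(140,170,300,290),5)
```

```text
[ 0.46281431 -0.05545909  0.17207056] [-0.17161986 -0.11087178 -0.34637784]
-20 [0.017 0.043] [[256.7, 141.3], [256.8, 228.3], [256.8, 183.5]]
-12 [0.022 0.038] [[256.7, 143.0], [256.8, 230.1], [256.8, 187.2]]
0 [0.029 0.029] [[256.8, 146.9], [256.8, 230.8], [256.8, 192.4]]
12 [0.038 0.022] [[256.8, 153.4], [256.8, 230.5], [256.8, 198.1]]
20 [0.043 0.017] [[256.8, 159.0], [256.8, 229.5], [256.8, 201.7]]
```

View pics/w17.png

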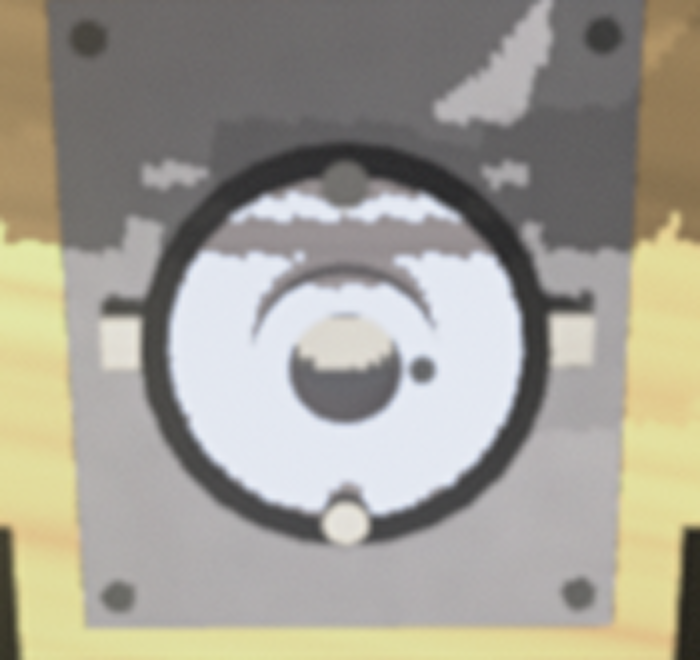

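View pics/s17.png

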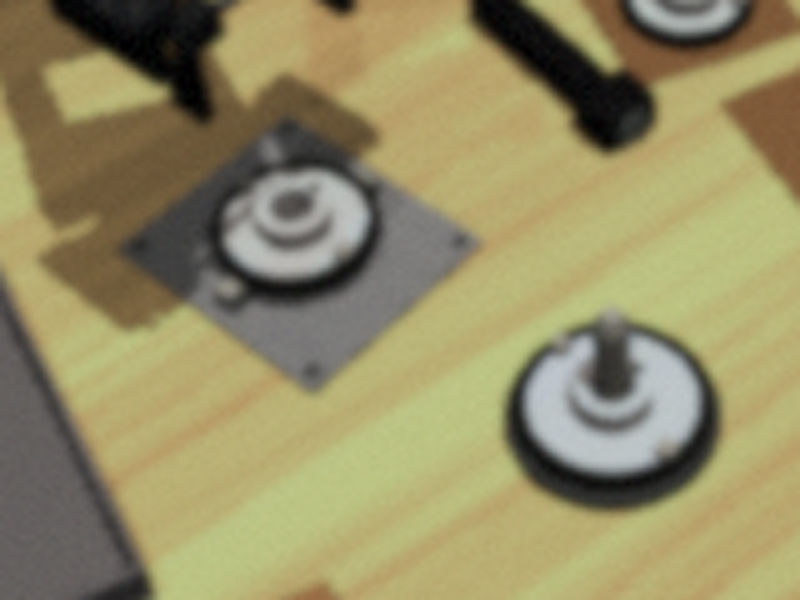

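Studs at image rows 146 and 231, bore at 192: this matches level (146.9/230.8/192.4). The 90 mm wheel is balanced, so it goes to the post.

Emit:
{"name": "move_arm", "arguments": {"commands": [[-1,30,0,0.5,0],[-1,60,0,0.5,0],[-1,90,0,0.5,0],[-1,108,0,0.5,0],[-1,118,0,0.5,0],[-1,118,0,0.5,0],[-1,118,0,0.5,0],[-1,118,0,0.5,0]]}}

```text
time: 28.75
position: [0.464, -0.0557, 0.0542]
tool_rot: [-0.071, 0.703, 0.07, 0.704]
ft_force: [0.6, -0.3, 0.9]
grip_width: 0.0871
```

Run:
```python
from h import *
plan([.463,-.0557,.0520],101.5)
```

```text
shift mm [ 2.2  0.2 -1. ] turn -0.1 | now [ 0.464  -0.0557  0.0542] yaw 101.4 q6 -2.13 w 87.1
```

Emit:
{"name": "move_arm", "arguments": {"commands": [[-1,1,0,-0.5,0],[1,1,0,-0.5,0],[1,1,0,-0.5,0],[1,1,0,-0.5,0],[1,1,0,-0.5,0],[1,1,0,-0.5,0],[1,1,0,-0.5,0],[1,1,0,-0.5,0]], "newtons": 25}}

```text
time: 29.42
position: [0.4633, -0.0557, 0.0529]
tool_rot: [-0.07, 0.704, 0.07, 0.704]
ft_force: [-0.4, 0.4, -0.5]
grip_width: 0.0483
```

Emit:
{"name": "move_arm", "arguments": {"commands": [[1,0,0,0,0],[1,0,0,0,0],[1,0,0,0,0],[1,-30,0,0,0],[1,-70,0,0,0],[1,-110,0,0,0],[1,-130,0,0,0],[1,-130,0,0,0]]}}

```text
time: 30.08
position: [0.4656, -0.0564, 0.1866]
tool_rot: [-0.072, 0.701, 0.069, 0.706]
ft_force: [0.5, -0.3, -4.9]
grip_width: 0.0398
```

Run:
```python
from h import *
plan([.656,.0055,.18],90)
c,o=snap("wrist","w18.png",(150,140,360,340),3.5)
```

```text
shift mm [  8.   22.9 198.8] turn 11.5 | now [ 0.4656 -0.0564  0.1866] yaw 101.5 q6 -2.13 w 39.8
```

View pics/w18.png

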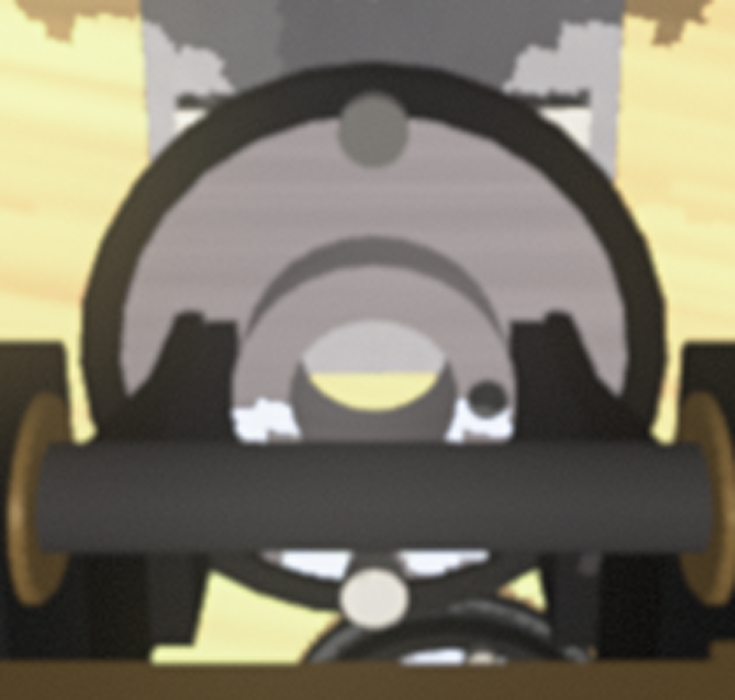

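Emit:
{"name": "move_arm", "arguments": {"commands": [[1,0,4,35,5],[1,0,8,70,11.5],[1,5,12,105,11.5],[1,10,16,140,11.5],[1,20,20,170,11.5],[1,35,23,195,11.5],[1,40,23,199,11.5],[1,40,23,199,11.5]]}}

```text
time: 30.8
position: [0.652, 0.0073, 0.1373]
tool_rot: [0.0, 0.71, 0.001, 0.704]
ft_force: [-2.2, 0.4, -3.4]
grip_width: 0.0395
```

Emit:
{"name": "move_arm", "arguments": {"commands": [[1,0,0,0,0],[1,0,0,0,0],[1,0,0,0,0],[1,0,0,0,0]]}}

```text
time: 31.13
position: [0.6531, 0.0059, 0.1434]
tool_rot: [0.001, 0.707, -0.001, 0.707]
ft_force: [-0.3, 0.7, -3.6]
grip_width: 0.0398
```

Run:
```python
from h import *
plan([.6564,.0057,.14],90.5)
c,o=snap("wrist","w19.png",(150,140,360,340),3.5)
f=lambda P:((proj(c,P,o)-[150,140])*3.5).round(0).tolist()
for P in ([.6566,.0048,.086],[.6566+.0052,.0048,.086],[.6566-.0052,.0048,.086],):print(P,f(P))
```

```text
shift mm [ 3.4 -0.2  3.3] turn -0.6 | now [0.6531 0.0059 0.1434] yaw 89.9 q6 -1.73 w 39.8
[0.6566, 0.0048, 0.086] [[372.0, 319.0]]
[0.6617999999999999, 0.0048, 0.086] [[372.0, 346.0]]
[0.6514, 0.0048, 0.086] [[372.0, 291.0]]
```

View pics/w19.png

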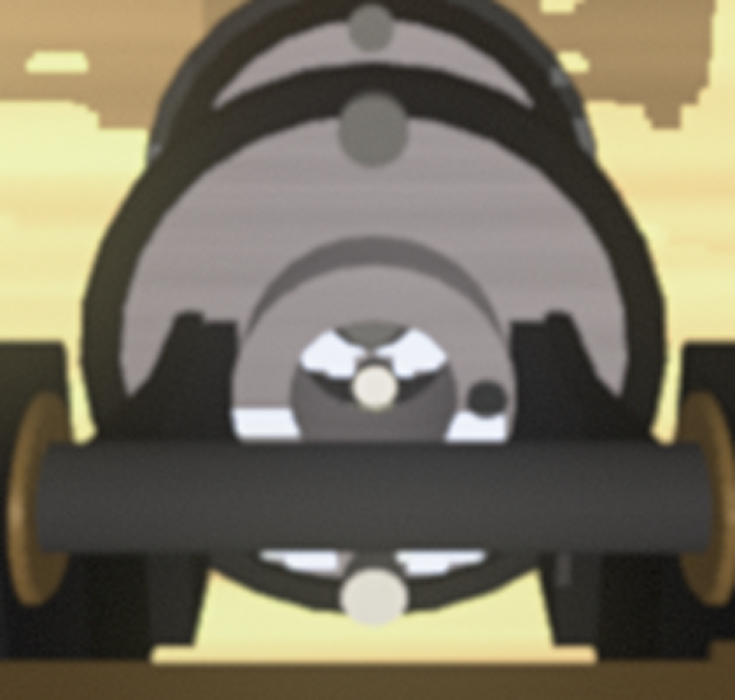

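Emit:
{"name": "move_arm", "arguments": {"commands": [[1,0,0,3,-0.5],[1,0,0,3,-0.5],[1,6,0,3,-0.5],[1,13,0,3,-0.5],[1,20,0,3,-0.5],[1,26,0,3,-0.5],[1,28,0,3,-0.5],[1,28,0,3,-0.5]]}}

```text
time: 31.85
position: [0.6559, 0.0065, 0.1134]
tool_rot: [-0.003, 0.708, 0.003, 0.706]
ft_force: [-0.6, -0.4, -4.5]
grip_width: 0.0395
```

Run:
```python
from h import *
plan([.6564,.0057,.075],90.5); print(robot.get_obs()["ft_force"])
```

```text
shift mm [38.4 -0.8  0.6] turn -0.1 | now [0.6559 0.0065 0.1134] yaw 90.4 q6 -1.74 w 39.5
[-0.59387826 -0.39967798 -4.51965464]
```

Emit:
{"name": "move_arm", "arguments": {"commands": [[1,8,-0.7,0.5,0],[1,16,-0.7,0.5,0],[1,24,-0.7,0.5,0],[1,32,-0.7,0.5,0],[1,38,-0.7,0.5,0],[1,41,-0.7,0.5,0],[1,41,-0.7,0.5,0],[1,41,-0.7,0.5,0]]}}

```text
time: 32.52
position: [0.6572, 0.0057, 0.0736]
tool_rot: [-0.003, 0.707, 0.003, 0.707]
ft_force: [-0.3, -0.4, -3.2]
grip_width: 0.0392
```

Emit:
{"name": "move_arm", "arguments": {"commands": [[1,1,0,0,0],[1,2,0,0,0],[1,2,0,0,0],[1,2,0,0,0]]}}

```text
time: 32.85
position: [0.6574, 0.0056, 0.0721]
tool_rot: [-0.003, 0.707, 0.003, 0.707]
ft_force: [-0.1, -0.5, -4.1]
grip_width: 0.0397
```

Emit:
{"name": "move_arm", "arguments": {"commands": [[1,1,0,-0.5,0],[1,2,0,-0.5,0],[1,2.5,0,-0.5,0],[1,2.5,0,-0.5,0],[1,2.5,0,-0.5,0]]}}

```text
time: 33.27
position: [0.6567, 0.0057, 0.0693]
tool_rot: [-0.003, 0.707, 0.003, 0.707]
ft_force: [-0.6, -0.2, -4.2]
grip_width: 0.0399
```

Emit:
{"name": "move_arm", "arguments": {"commands": [[0.2,0,0,0,0],[-0.2,0,0,0,0],[-0.5,0,0,0,0],[-0.5,0,0,0,0],[-0.5,0,0,0,0],[-0.5,0,0,0,0],[-0.5,0,0,0,0],[-0.5,0,0,0,0]]}}

```text
time: 33.93
position: [0.6568, 0.0056, 0.0695]
tool_rot: [-0.003, 0.707, 0.003, 0.707]
ft_force: [0.3, -0.4, 0.3]
grip_width: 0.0643
```

Emit:
{"name": "move_arm", "arguments": {"commands": [[-0.5,-20,0,0,0],[-0.5,-50,0,0,0],[-0.8,-90,0,0,0],[-1,-130,0,0,0],[-1,-150,0,0,0],[-1,-150,0,0,0],[-1,-150,0,0,0]]}}

```text
time: 34.52
position: [0.6574, 0.0056, 0.2211]
tool_rot: [-0.003, 0.706, 0.003, 0.708]
ft_force: [-0.7, 0.2, -1.0]
grip_width: 0.0856
```

Run:
```python
from h import *
c,o=snap("wrist","w20.png")
snap("scene","s20.png",(180,100,400,290),3.6)
plan([.44,.229,.23],127.5)
```

```text
shift mm [ -11.3  224.8 -213.9] turn -37.1 | now [0.6556 0.0058 0.2179] yaw 90.4 q6 -1.74 w 86.6
```

View pics/w20.png

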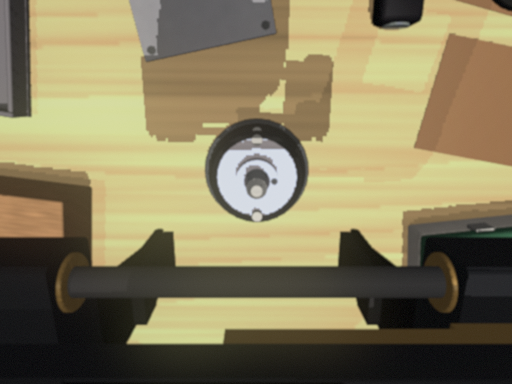

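View pics/s20.png

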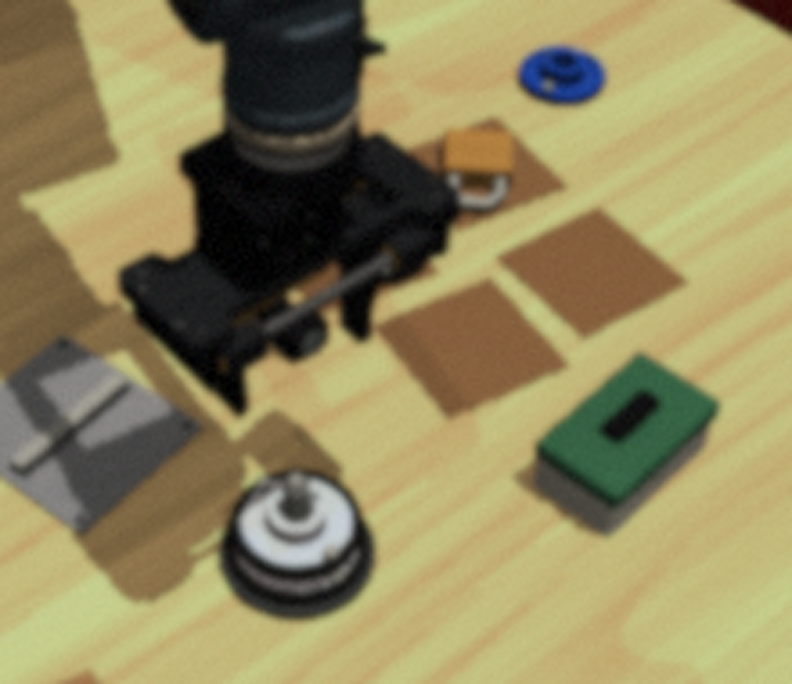

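Emit:
{"name": "move_arm", "arguments": {"commands": [[-1,-12,28,-27,-5],[-1,-12,56,-54,-10],[-1,-12,84,-81,-15],[-1,-12,112,-108,-20],[-1,-12,140,-135,-26],[-1,-12,168,-162,-32],[-1,-12,196,-189,-37],[-1,-12,225,-214,-37]]}}

```text
time: 35.28
position: [0.4379, 0.2295, 0.2293]
tool_rot: [-0.228, 0.671, 0.228, 0.668]
ft_force: [0.3, 0.5, 0.2]
grip_width: 0.0874
```

Emit:
{"name": "move_arm", "arguments": {"commands": [[-1,0,0,0,0],[-1,0,0,0,0],[-1,0,0,0,0],[-1,0,0,0,0],[-1,0,0,0,0]]}}

```text
time: 35.7
position: [0.4421, 0.2281, 0.2308]
tool_rot: [-0.226, 0.67, 0.226, 0.67]
ft_force: [0.1, -1.4, -0.3]
grip_width: 0.0871
```

Run:
```python
from h import *
c,o=snap("wrist","w21.png");print(o["position"])
for n in("wheel80a",):
  for r in robot.regions_of(c,n)[:4]:
    cn,_=cv2.findContours(r["pixels"].astype('u1'),0,2);e=cv2.fitEllipse(max(cn,key=len))
    print(n,round(r["p"],2),np.round(e[0],1),np.round(e[1],1),ray(c,e[0],.008,o)[0].round(4))
```

```text
[0.44206632 0.22805628 0.23082306]
wheel80a 0.66 [261.8 196. ] [68.7 70.8] [0.4603 0.2484 0.008 ]
wheel80a 0.63 [359.6  96.7] [76.9 83.7] [0.3167 0.2636 0.008 ]
```

View pics/w21.png

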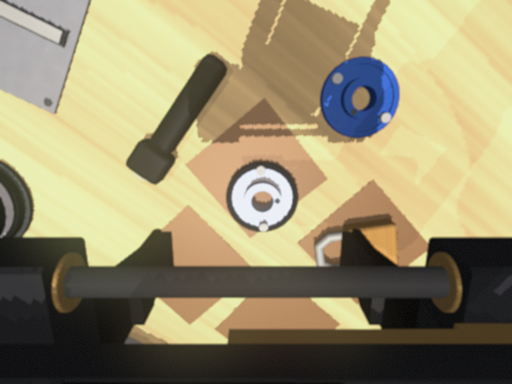

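Run:
```python
from h import *
c,o=snap("wrist","w22.png",(210,145,320,245),6);print(o["position"])
```

```text
[0.44190994 0.22811116 0.23103785]
```

View pics/w22.png

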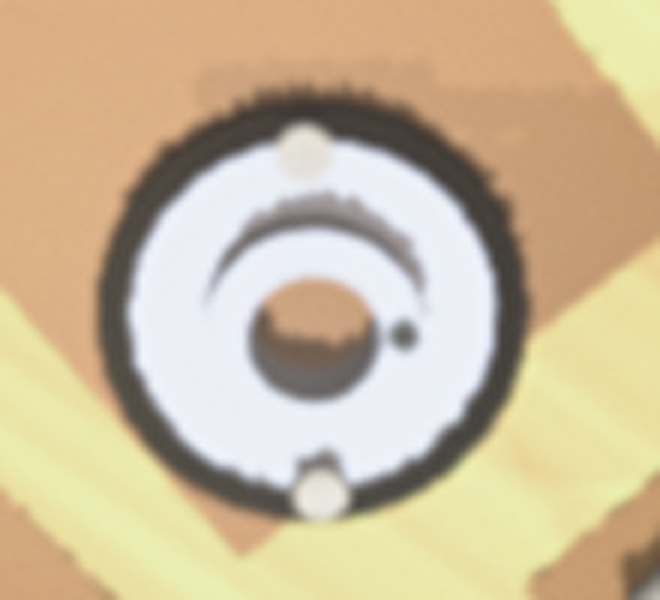

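The 80 mm wheel has been knocked about 25 mm aside. Studs are at crop (305,152) and (322,495), bore at (314,338).

Run:
```python
from h import *
o=robot.get_obs();c=robot.camera("wrist")
f=lambda x,y:(210+x/6,145+y/6)
m=ang(c,o,f(305,152),f(322,495),.015);b=ray(c,f(314,338),.022,o)[0];print(b)
t=(m+b)/2
plan([t[0],t[1],.09],90+40.6,o)
```

```text
mid [0.4616 0.2503 0.015 ] sep 0.0647 ang 40.3
[0.46153821 0.25015613 0.022     ]
shift mm [141.1   5.5  29.1] turn -3.3 | now [0.4418 0.2282 0.2312] yaw 127.3 q6 -1.97 w 86.7
```

Emit:
{"name": "move_arm", "arguments": {"commands": [[-1,10,2,15,-3],[-1,45,5,29,-3],[-1,80,5.5,29,-3],[-1,110,5.5,29,-3],[-1,135,5.5,29,-3],[-1,140,5.5,29,-3],[-1,140,5.5,29,-3],[-1,140,5.5,29,-3]]}}

```text
time: 36.57
position: [0.4615, 0.251, 0.0919]
tool_rot: [-0.244, 0.663, 0.244, 0.664]
ft_force: [-0.1, 1.1, 0.4]
grip_width: 0.0871
```

Run:
```python
from h import *
c,o=snap("wrist","w23.png")
plan([.4616,.2502,.039],130.3)
print(proj(c,[.4616,.2502,.022],o))
```

```text
shift mm [53.6 -0.5 -1. ] turn 0.1 | now [0.4619 0.2512 0.0926] yaw 130.4 q6 -1.99 w 87.2
[[256.64003842 219.25936536]]
```

View pics/w23.png

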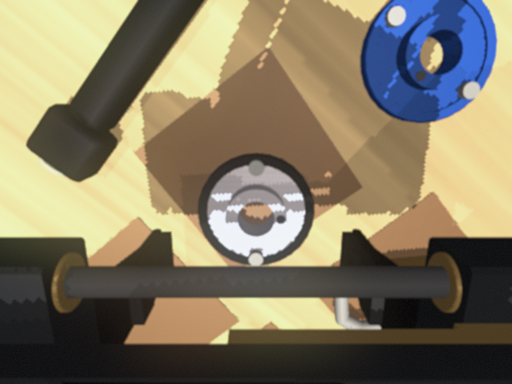

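Run:
```python
from h import *
o=robot.get_obs();c=robot.camera("wrist");T=R.from_quat(o["tool_rot"]).as_matrix()
for z in(.008,.018):print((ray(c,[(337,296),(340,310),(375,325)],z,o)-o["position"])@T)
```

```text
[[0.08473877 0.05892201 0.06508678]
 [0.08476499 0.06194297 0.07700553]
 [0.08476703 0.08945029 0.09009957]]
[[0.07472612 0.05623367 0.05880207]
 [0.07475116 0.05911862 0.07018418]
 [0.07475311 0.08538744 0.08268867]]
```

Emit:
{"name": "move_arm", "arguments": {"commands": [[-0.4,0,-0.5,-1,0],[-0.4,15,-0.5,-1,0],[-0.4,30,-0.5,-1,0],[-0.4,45,-0.5,-1,0],[-0.4,54,-0.5,-1,0],[-0.4,54,-0.5,-1,0],[-0.4,54,-0.5,-1,0],[-0.4,54,-0.5,-1,0]]}}

```text
time: 37.33
position: [0.4609, 0.2501, 0.0382]
tool_rot: [-0.244, 0.663, 0.244, 0.664]
ft_force: [-0.0, -1.0, 0.5]
grip_width: 0.0615
```

Emit:
{"name": "move_arm", "arguments": {"commands": [[1,0,0,0,0],[1,0,0,0,0],[1,0,0,0,0],[1,0,0,0,0],[1,0,0,0,0],[1,0,0,0,0],[1,0,0,0,0],[1,0,0,0,0]], "newtons": 25}}

```text
time: 38.0
position: [0.4605, 0.25, 0.0377]
tool_rot: [-0.244, 0.663, 0.244, 0.664]
ft_force: [0.1, -0.6, 4.4]
grip_width: 0.0397
```

Emit:
{"name": "move_arm", "arguments": {"commands": [[1,-30,0,0,0],[1,-65,0,0,0],[1,-105,0,0,0],[1,-140,0,0,0],[1,-140,0,0,0],[1,-140,0,0,0]]}}

```text
time: 38.5
position: [0.461, 0.2503, 0.1787]
tool_rot: [-0.244, 0.662, 0.244, 0.665]
ft_force: [-0.1, -0.3, -3.4]
grip_width: 0.0397
```

Run:
```python
from h import *
c,o=snap("wrist","w24.png",(150,140,360,340),3.5)
plan([.463,-.056,.12],101.5)
```

```text
shift mm [  57.  -235.  -195.6] turn 28.9 | now [0.4595 0.2498 0.1769] yaw 130.4 q6 -1.99 w 39.5
```

View pics/w24.png

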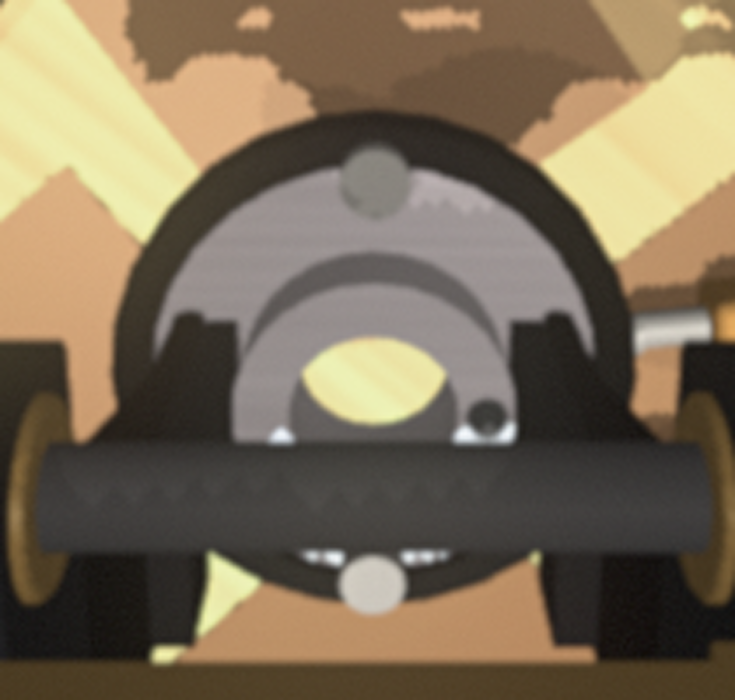

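Run:
```python
from h import *
o=robot.get_obs();c=robot.camera("wrist")
P=ray(c,[(150+376/3.5,140+182/3.5),(150+372/3.5,140+585/3.5)],o["position"][2]-.023,o);T=R.from_quat(o["tool_rot"]).as_matrix()
print((P-o["position"])@T, np.linalg.norm(P[1]-P[0]))
```

```text
[[ 0.02303068 -0.00029897 -0.03131894]
 [ 0.022967   -0.00087122  0.03313755]] 0.06445906130789017
```

Emit:
{"name": "move_arm", "arguments": {"commands": [[1,0,-29,-24,4],[1,0,-58,-48,8],[1,0,-87,-72,12],[1,0,-116,-96,16],[1,5,-145,-120,20],[1,15,-174,-144,24],[1,30,-205,-170,28.5],[1,45,-235,-196,28.5]]}}

```text
time: 39.27
position: [0.462, -0.0552, 0.1308]
tool_rot: [-0.072, 0.705, 0.073, 0.702]
ft_force: [1.5, -0.7, -2.2]
grip_width: 0.0397
```

Emit:
{"name": "move_arm", "arguments": {"commands": [[1,12,0,0,0],[1,12,0,0,0],[1,12,0,0,0],[1,12,0,0,0],[1,12,0,0,0]]}}

```text
time: 39.68
position: [0.4632, -0.0525, 0.1211]
tool_rot: [-0.074, 0.703, 0.075, 0.703]
ft_force: [-0.2, -0.4, -3.6]
grip_width: 0.0398
```

Run:
```python
from h import *
plan([.463,-.056,.055],101.5)
```

```text
shift mm [66.1 -3.4 -0.9] turn 0.6 | now [ 0.4632 -0.0525  0.1211] yaw 102.1 q6 -2.14 w 39.8
```

Emit:
{"name": "move_arm", "arguments": {"commands": [[1,0,-3.4,-1.5,0.6],[1,25,-3.4,-1.5,0.6],[1,50,-3.4,-1.5,0.6],[1,62,-3.4,-1.5,0.6],[1,65,-3.4,-1.5,0.6],[1,65,-3.4,-1.5,0.6],[1,65,-3.4,-1.5,0.6],[1,65,-3.4,-1.5,0.6]]}}

```text
time: 40.35
position: [0.4636, -0.0576, 0.0572]
tool_rot: [-0.07, 0.703, 0.07, 0.704]
ft_force: [0.3, 0.1, -3.5]
grip_width: 0.0394
```

Emit:
{"name": "move_arm", "arguments": {"commands": [[1,1,0,0,0],[1,1,0,0,0],[1,1,0,0,0],[1,1,0,0,0]]}}

```text
time: 40.68
position: [0.463, -0.0576, 0.0555]
tool_rot: [-0.07, 0.703, 0.07, 0.704]
ft_force: [0.3, -0.6, -3.6]
grip_width: 0.0393
```

Run:
```python
from h import *
plan([.462,-.0562,.0515],101.5)
```

```text
shift mm [ 4.   1.6 -0.7] turn -0.2 | now [ 0.463  -0.0576  0.0555] yaw 101.3 q6 -2.13 w 39.3
```

Emit:
{"name": "move_arm", "arguments": {"commands": [[1,1,1.5,-0.7,0],[1,2,1.5,-0.7,0],[1,2.5,1.5,-0.7,0],[1,2.5,1.5,-0.7,0],[1,2.5,1.5,-0.7,0]]}}

```text
time: 41.1
position: [0.4618, -0.0562, 0.0525]
tool_rot: [-0.07, 0.704, 0.07, 0.704]
ft_force: [0.1, 0.1, -3.9]
grip_width: 0.0395
```

Emit:
{"name": "move_arm", "arguments": {"commands": [[1,0.7,0,0,0],[1,0.7,0,0,0],[1,0.7,0,0,0],[1,0.7,0,0,0]]}}

```text
time: 41.43
position: [0.4618, -0.0562, 0.0519]
tool_rot: [-0.07, 0.704, 0.07, 0.704]
ft_force: [0.1, -0.2, -3.2]
grip_width: 0.0396
```

Emit:
{"name": "move_arm", "arguments": {"commands": [[1,0.7,0,0,0],[1,0.7,0,0,0],[1,0.7,0,0,0],[1,0.7,0,0,0]]}}

```text
time: 41.77
position: [0.4619, -0.0562, 0.0516]
tool_rot: [-0.07, 0.704, 0.07, 0.704]
ft_force: [-0.9, 0.0, 5.6]
grip_width: 0.0398
```

Emit:
{"name": "move_arm", "arguments": {"commands": [[1,-0.4,0,0,0],[1,-0.4,0,0,0],[0.2,-0.4,0,0,0],[-0.1,-0.4,0,0,0],[-0.4,-0.4,0,0,0],[-0.4,-0.4,0,0,0],[-0.4,-0.4,0,0,0],[-0.4,-0.4,0,0,0]]}}

```text
time: 42.43
position: [0.4619, -0.0563, 0.0516]
tool_rot: [-0.07, 0.704, 0.07, 0.704]
ft_force: [0.9, 0.5, 0.9]
grip_width: 0.0594
```

Emit:
{"name": "move_arm", "arguments": {"commands": [[-0.4,-10,0,0,0],[-0.4,-25,0,0,0],[-0.7,-50,0,0,0],[-1,-85,0,0,0],[-1,-120,0,0,0],[-1,-120,0,0,0],[-1,-120,0,0,0],[-1,-120,0,0,0]]}}

```text
time: 43.1
position: [0.4612, -0.056, 0.1717]
tool_rot: [-0.07, 0.704, 0.07, 0.704]
ft_force: [0.9, 0.4, -0.5]
grip_width: 0.0853
```

Run:
```python
from h import *
c,o=snap("wrist","w25.png",(170,100,345,265),4);print(o["position"],o["ft_force"])
tiltcheck(c,o,(.4629,-.0561),101.5,.032)
c2,_=snap("scene","s25.png",(140,170,300,290),5)
```

```text
[ 0.46120962 -0.05601858  0.17173454] [ 0.88990168  0.44265241 -0.49645189]
-20 [0.019 0.041] [[256.9, 149.2], [257.1, 224.4], [257.0, 185.6]]
-12 [0.023 0.037] [[256.9, 151.1], [257.1, 226.3], [257.0, 189.3]]
0 [0.029 0.029] [[256.9, 155.1], [257.1, 227.5], [257.0, 194.6]]
12 [0.037 0.023] [[257.0, 161.4], [257.1, 227.8], [257.1, 200.2]]
20 [0.041 0.019] [[257.0, 166.7], [257.1, 227.3], [257.1, 203.9]]
```

View pics/w25.png

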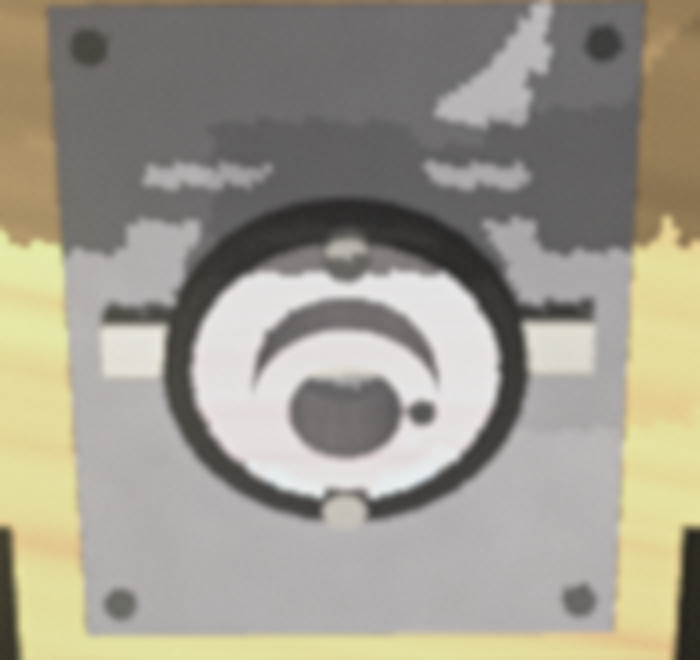

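View pics/s25.png

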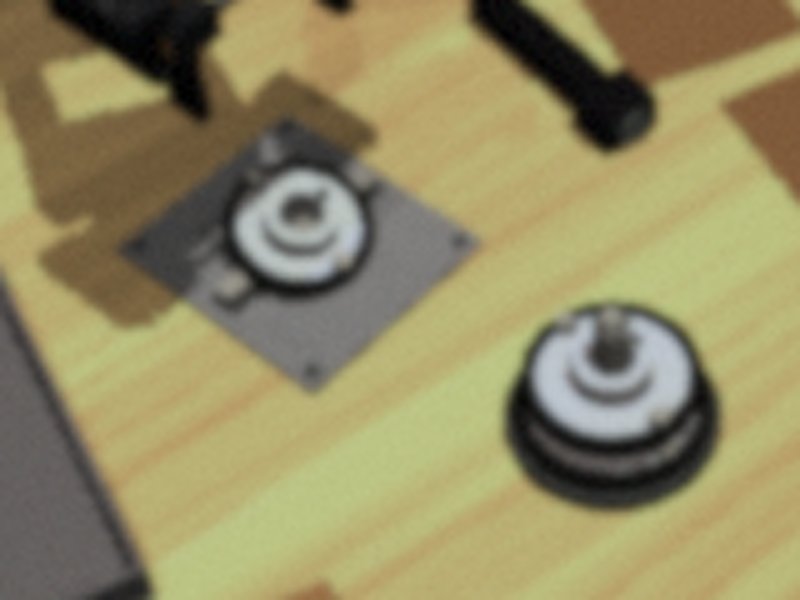

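The 80 mm wheel tips about 16–18° (studs at rows 163 and 228, bore at 204, +x side down), so it is faulty. I'll regrip its leaning hub and lay it in the tray.

Run:
```python
from h import *
c,o=snap("wrist","w26.png")
tiltcheck(c,o,(.4629,-.0561),101.5,.032,(14,16,18))
plan([.4696,-.0548,.0545],101.5)
```

```text
14 [0.038 0.022] [[256.4, 163.9], [256.5, 229.1], [256.5, 202.5]]
16 [0.039 0.021] [[256.4, 165.2], [256.5, 229.0], [256.5, 203.4]]
18 [0.04 0.02] [[256.4, 166.5], [256.5, 228.8], [256.5, 204.3]]
shift mm [115.9  -0.9   9.3] turn -0.2 | now [ 0.4607 -0.0559  0.1704] yaw 101.3 q6 -2.13 w 86.7
```

View pics/w26.png

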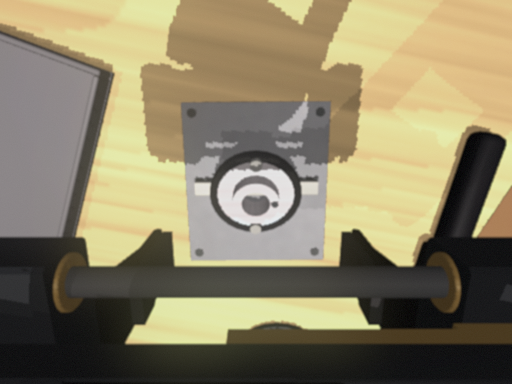

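Emit:
{"name": "move_arm", "arguments": {"commands": [[-0.5,30,-0.5,9,0],[-0.5,60,-0.5,9,0],[-0.5,90,-0.5,9,0],[-0.5,105,-0.5,9,0],[-0.5,112,-0.5,9,0],[-0.5,112,-0.5,9,0],[-0.5,112,-0.5,9,0],[-0.5,112,-0.5,9,0]]}}

```text
time: 43.92
position: [0.4712, -0.0551, 0.0602]
tool_rot: [-0.07, 0.703, 0.07, 0.704]
ft_force: [-0.3, 0.3, -0.7]
grip_width: 0.0656
```

Emit:
{"name": "move_arm", "arguments": {"commands": [[-0.5,1,0,0,0],[-0.5,2,0,0,0],[-0.5,2,0,0,0],[-0.5,2,0,0,0]]}}

```text
time: 44.25
position: [0.471, -0.055, 0.0582]
tool_rot: [-0.07, 0.703, 0.07, 0.704]
ft_force: [0.5, -0.3, -0.3]
grip_width: 0.0655
```

Run:
```python
from h import *
plan([.4696,-.0548,.0545],101.5);print(robot.get_obs()["ft_force"])
```

```text
shift mm [ 3.7  0.5 -1.4] turn -0.2 | now [ 0.471  -0.055   0.0582] yaw 101.3 q6 -2.12 w 65.5
[ 0.5215028  -0.32788116 -0.32347311]
```

Emit:
{"name": "move_arm", "arguments": {"commands": [[-0.5,1.5,0,-1,0],[-0.5,2.5,0,-1,0],[-0.5,2.5,0,-1,0],[-0.5,2.5,0,-1,0],[-0.5,2.5,0,-1,0]]}}

```text
time: 44.67
position: [0.4697, -0.0551, 0.0551]
tool_rot: [-0.07, 0.704, 0.07, 0.704]
ft_force: [-0.8, 0.3, -0.1]
grip_width: 0.065
```

Emit:
{"name": "move_arm", "arguments": {"commands": [[1,0,0,0,0],[1,0,0,0,0],[1,0,0,0,0],[1,0,0,0,0],[1,0,0,0,0],[1,0,0,0,0],[1,0,0,0,0],[1,0,0,0,0]], "newtons": 35}}

```text
time: 45.33
position: [0.4697, -0.0551, 0.0551]
tool_rot: [-0.07, 0.704, 0.07, 0.704]
ft_force: [0.2, -0.3, 0.3]
grip_width: 0.0394
```

Emit:
{"name": "move_arm", "arguments": {"commands": [[1,-8,0,0,0],[1,-20,0,0,0],[1,-40,0,0,0],[1,-65,0,0,0],[1,-85,0,0,0],[1,-85,0,0,0],[1,-85,0,0,0]]}}

```text
time: 45.92
position: [0.4701, -0.0553, 0.1411]
tool_rot: [-0.07, 0.703, 0.069, 0.704]
ft_force: [-0.7, -0.1, -2.7]
grip_width: 0.0391
```

Run:
```python
from h import *
c,o=snap("wrist","w27.png");print(o["ft_force"])
plan([.48,-.31,.14],101.5)
c,_=snap("top")
for r in robot.regions_of(c,"tray")[:2]: print(r["p"],r["bbox"],cen(r["pixels"]),ray(c,cen(r["pixels"])[:2],.005))
```

```text
[-0.66360965 -0.1295839  -2.73182551]
shift mm [   0.  -252.1  -39.7] turn -0.2 | now [ 0.4693 -0.055   0.1401] yaw 101.3 q6 -2.12 w 38.9
```

View pics/w27.png

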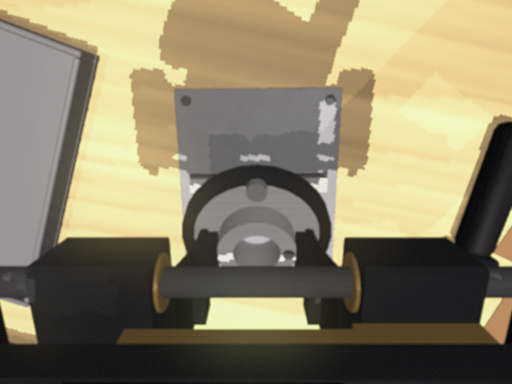

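Emit:
{"name": "move_arm", "arguments": {"commands": [[1,0,-36,-6,5],[1,0,-72,-12,10],[1,0,-108,-18,15],[1,0,-144,-24,20],[1,0,-180,-30,20],[1,0,-216,-36,20],[1,0,-252,-40,20],[1,0,-252,-40,20]]}}

```text
time: 46.73
position: [0.4816, -0.3186, 0.1391]
tool_rot: [0.053, 0.703, -0.057, 0.707]
ft_force: [0.8, -1.6, -1.5]
grip_width: 0.039
```

Run:
```python
from h import *
c,o=snap("wrist","w28.png");print(o["ft_force"])
plan([.475,-.312,.07],81.5)
c,_=snap("scene","s28.png",(30,150,300,350),2.9)
```

```text
[ 0.81471409 -1.56092295 -1.5032529 ]
shift mm [68.6  1.6 -5.7] turn -0.4 | now [ 0.4804 -0.3144  0.1387] yaw 81.1 q6 -2.19 w 39.3
```

View pics/w28.png

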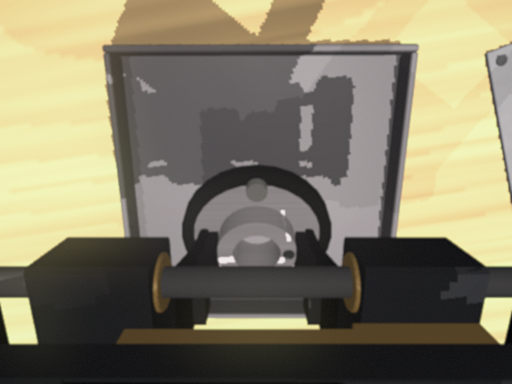

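View pics/s28.png

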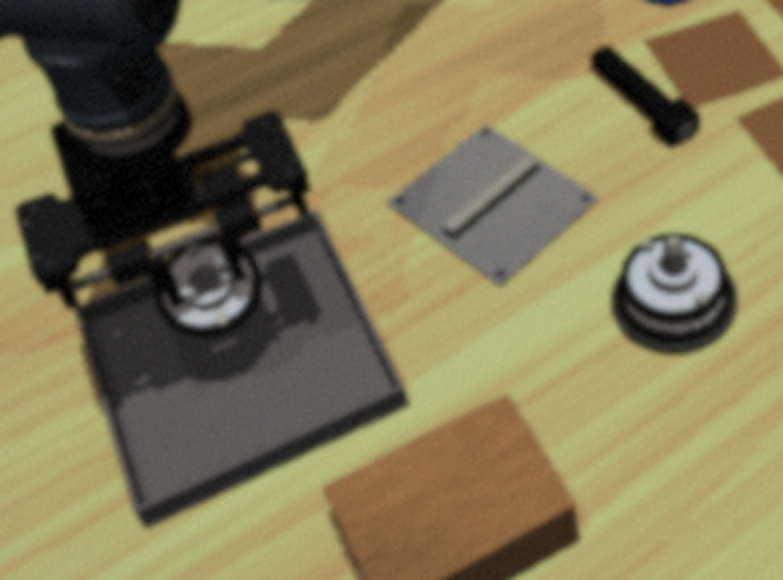

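Emit:
{"name": "move_arm", "arguments": {"commands": [[1,15,0,-3,0],[1,35,0,-3,0],[1,55,0,-3,0],[1,70,0,-3,0],[1,76,0,-3,0],[1,76,0,-3,0],[1,76,0,-3,0],[1,76,0,-3,0]]}}

```text
time: 47.5
position: [0.4775, -0.3095, 0.0647]
tool_rot: [0.053, 0.705, -0.053, 0.705]
ft_force: [0.4, -0.2, -1.9]
grip_width: 0.0392
```

Emit:
{"name": "move_arm", "arguments": {"commands": [[1,2,0,0,0],[1,4,0,0,0],[1,5,0,0,0],[1,5,0,0,0],[1,5,0,0,0]]}}

```text
time: 47.92
position: [0.4771, -0.3097, 0.0593]
tool_rot: [0.053, 0.705, -0.053, 0.705]
ft_force: [-0.1, 0.1, -2.5]
grip_width: 0.0388
```

Emit:
{"name": "move_arm", "arguments": {"commands": [[1,1,0,0,0],[1,2,0,0,0],[1,2,0,0,0],[1,2,0,0,0]]}}

```text
time: 48.25
position: [0.4771, -0.3096, 0.057]
tool_rot: [0.053, 0.705, -0.053, 0.705]
ft_force: [0.7, 0.4, -1.9]
grip_width: 0.0393
```

Emit:
{"name": "move_arm", "arguments": {"commands": [[1,1,0,0,0],[1,2,0,0,0],[1,2,0,0,0],[1,2,0,0,0]]}}

```text
time: 48.58
position: [0.4768, -0.3096, 0.0556]
tool_rot: [0.053, 0.705, -0.053, 0.705]
ft_force: [-2.8, -0.0, 2.2]
grip_width: 0.0388
```

Emit:
{"name": "move_arm", "arguments": {"commands": [[0.2,0,0,0,0],[-0.1,0,0,0,0],[-0.4,0,0,0,0],[-0.5,0,0,0,0],[-0.5,0,0,0,0],[-0.5,0,0,0,0],[-0.5,0,0,0,0],[-0.5,0,0,0,0]]}}

```text
time: 49.25
position: [0.4772, -0.3096, 0.0551]
tool_rot: [0.053, 0.705, -0.053, 0.705]
ft_force: [0.1, 0.0, 0.1]
grip_width: 0.0648
```

Emit:
{"name": "move_arm", "arguments": {"commands": [[-0.5,-15,0,0,0],[-0.5,-45,0,0,0],[-0.8,-85,0,0,0],[-1,-125,0,0,0],[-1,-160,0,0,0],[-1,-180,0,0,0],[-1,-180,0,0,0],[-1,-180,0,0,0]]}}

```text
time: 49.92
position: [0.4775, -0.31, 0.2365]
tool_rot: [0.053, 0.704, -0.054, 0.706]
ft_force: [0.6, -0.1, -0.5]
grip_width: 0.086
```

Run:
```python
from h import *
c,o=snap("wrist","w29.png");print(o["position"],o["ft_force"])
c,_=snap("scene","s29.png",(30,100,410,385),2)
snap("top","t29.png",(80,90,460,300),2)
```

```text
[ 0.47754924 -0.30995526  0.23653631] [ 0.60236849 -0.08009392 -0.52898212]
```

View pics/w29.png

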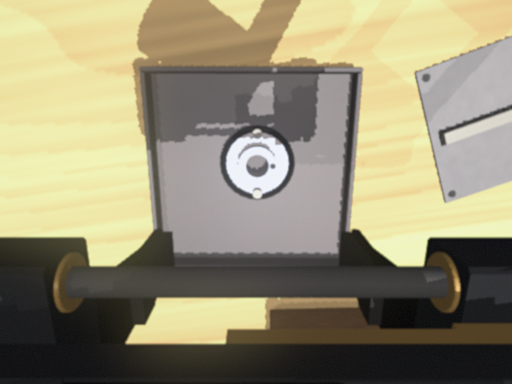

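View pics/s29.png

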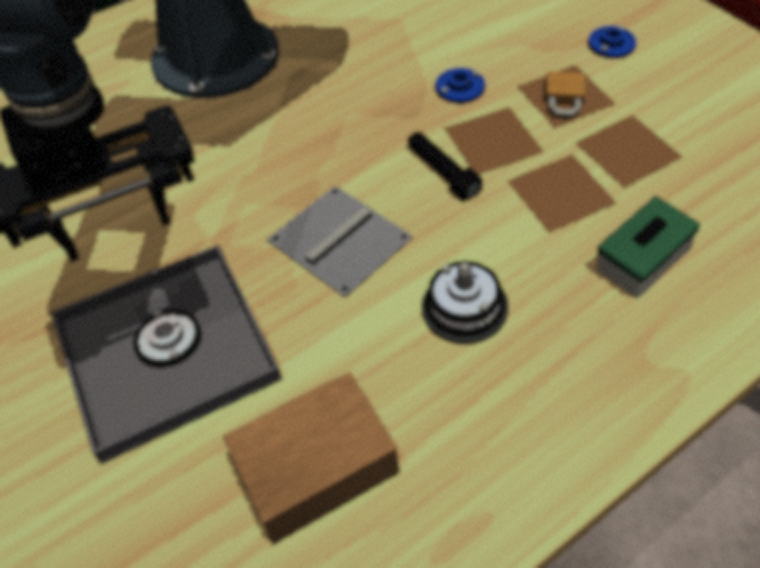

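View pics/t29.png

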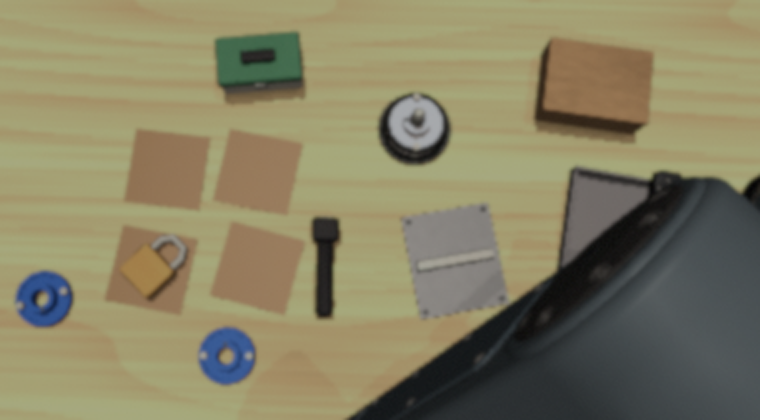

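Run:
```python
from rig import robot
print(robot.hand_in(), robot.get_obs()["time"])
```

```text
the job is handed in; nothing more can be done
the job is handed in; nothing more can be done
```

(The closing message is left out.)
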